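# Build the model water tank on its staggered stone pier

### The arm

A 7-joint arm with a two-finger parallel gripper is mounted at the origin on the work surface. World frame = base frame: x ahead of the robot, y to its left, z up, the work surface at z = 0. Lengths are in m, angles in rad, forces in N, time in s.
With the tool pointing down it reaches from about 0.35 to 0.9 m from the base axis. Payload 8.1 kg.
Tool frame: the origin (TCP) lies midway between the tips of the shut fingers; the grasp point (between the pads) lies 19 mm behind it (tcp_to_grasp is the distance from the TCP to the grasp point, in m); z points along the fingers, y is the line along which they close (so a half turn about z gives the same grasp; the last joint's range is limited). The gripper opens to 85 mm and grips with 20 to 120 N. Pads are 22 mm wide; open, the fingers measure 114 mm over their backs; the gripper's body (76 mm by 85 mm) begins 54 mm behind the grasp point. The pads swing forward as they close: fully open they stand 13 mm farther back than shut.
Start: joints at [-1.403, 0.434, 0.025, 1.573, -0.012, 1.134, -0.075], TCP at [0.167, 0.602, 0.231] pointing down, gripper open.
Joint ranges: [-2.62, 2.62], [-0.44, 2.09], [-1.27, 1.32], [0.08, 2.57], [-1.32, 4.46], [0.12, 2], [-2.74, 2.74]. Speed limits (rad/s): [2.22, 2.22, 3.01, 3.01, 3.14, 3.14, 3.14].

### API

Orientations are given as a rotation vector (axis times angle).
In Python, from station import * gives the robot as it stands.
- The arm moves only by the tool servo_tool, never from a script. Its argument "increments" is a list that holds one entry, the list of rows, each a list of 6 numbers: the shift along the tool's x, y, z each as a share of 0.15 m, from -1 to 1, then the turn, a rotation vector about the tool's x, y, z each as a share of 45 degrees, from -1 to 1. In form: [[[dx, dy, dz, wx, wy, wz], ...]]. A call has 1 to 12 rows; each row is the pose to reach, as a shift and turn from the pose commanded when the call began, along the tool's axes at that moment; what a row does not reach only later rows make up. A row lasts 1/12 s, in which the tool goes at most 41.7 mm and 7.16 degrees, less where a joint would pass 70% of its speed; a pose out of reach is approached as far as the arm can. A call with a number of a shift or a turn outside -1 to 1 is refused whole. A call with a gripper value outside its range is refused whole. "gripper" is the opening, from -1 (shut) to 1 (fully open), so that 0 is half open, set as the call begins (left out, the last holds). The fingers move at their own pace and stop on an object; "grip_force" is the grip in N (left out, the last holds). Time passes only in rows, so rows that repeat a pose let the fingers close. It gives the time, the measured TCP pose, the force, the opening and the grip force at its end, in the units of the state.
- read_state(): the state, without advancing time (a new reading comes with each control period).
- camera(name): name is "scene" or "top" or "wrist"; returns a dict with "frame" (384x512x3 uint8, blue, green, red), "camera_matrix" (3x3 intrinsics, pixels), "xyz" and "attitude" of the camera in the world; the wrist camera has in their place "tool_from_camera" (4x4, takes a point from camera to tool coordinates, whose origin is the TCP and whose axes are the flange's). Camera axes: x right, y down, z forward; pixel columns grow to the right and rows downward; lengths in m; the calibration is good to about 2 mm. A picture is of the moment at which its call begins: read the wrist's pose just before it. There is no depth.
- job_done(): hands the job in; it is judged then, once.
The state is a dict: "t": time; "qpos": joint angles; "qvel": joint speeds; "joint_torque": joint torques, N m; "tcp_pos": TCP position; "eef_rot": TCP orientation; "ft_force": force on the tool from outside, world axes, zero at the start; "ft_torque": the same for the moment, N m; "opening": finger opening in m; "finger_force": force on a finger pad.
Only numpy, scipy, OpenCV 4.12 (cv2) and the standard library are available. Lean on these libraries where they do the work, as an engineer would, in place of code of your own. Each camera call takes 0.05 s, during which the arm holds its last target. There are 200 camera calls.

### The job

Build the water tank on the railway layout: first lay the grey block (with the hatch) in the outline at the blue-standpipe end of the concrete footing and the red block in the other outline, then lay the cream block centred over the joint between them like the next course of bricks, with all three blocks running along the footing. Then stand the brown tank on the middle of the cream block, and last of all fit its green roof onto the tank so that it sits level with its plug in the mouth. Set each piece down rather than dropping it, and leave the shrubs, the car and the van where they are.

Things in the scene. Friction and masses are not known exactly. Their poses are not given: they have to be found in the camera images.
- grey_block: loose grey stone pier block with a black round hatch painted in the middle of its top, 70 x 48 x 34 mm (x, y, z; x is its long axis); origin at the centre of its underside; lies flat, at any yaw
- red_block: loose brick-red pier block with a plain top, 70 x 48 x 34 mm (x, y, z; x is its long axis); origin at the centre of its underside; lies flat, at any yaw
- cream_block: loose cream sandstone pier block with a plain top, 70 x 48 x 34 mm (x, y, z; x is its long axis); origin at the centre of its underside; lies flat, at any yaw
- tank: loose brown wooden water tank with dark hoops, an open-topped upright tub, 48 mm outside diameter, 52 mm high, walls 3.5 mm, mouth 41 mm across; origin at the centre of its underside; stands upright
- tank_roof: loose green conical tank roof, upright. From below: a tapered round plug 10 mm high (28 mm across at its foot, 35 mm above) that goes into the tank's mouth; eaves 58 mm across that rest on the rim; cone up to 26 mm; a steel vent knob 14 mm across from 26 to 48 mm to grip it by. Origin at the centre of the plug's foot
- footing: fixed pale concrete slab, 200 x 90 x 8 mm (x, y, z), origin at the centre of its underside; on the robot's left or right, any yaw. On its top two black outlines (74 x 52 mm), end to end along x, centred at x = +38 and -38 mm, y = 0, for the two lower blocks (so laid, 6 mm apart). A blue standpipe, 16 mm across, its top 34 mm above the table, stands at x = +89 mm, y = 0 (the standpipe end)
- shrub_left: bystander: loose green model shrub on a round foot, 30 mm across, 50 mm high, left of the middle; origin at the centre of its underside
- shrub_right: bystander: a like green model shrub, right of the middle; origin at the centre of its underside
- car: bystander: loose black model car, 90 x 36 x 29 mm, origin at the centre of its underside, x along its length
- van: bystander: loose orange and white model van, 86 x 38 x 38 mm, origin at the centre of its underside, x along its length
Not all that is in view belongs to the job. Several things have the shape of the red_block; the one meant has the colours described above.

How it is judged:
By the outcome, as a careful person would: the job done as asked, in the order asked, and still so for the second after the job is handed in, with the robot touching nothing.
It also fails if it takes over 122 s, if anything falls off the work surface, if the arm or the gripper's body presses on something with over 40 N, if the wrist force passes 120 N, or if a joint passes its speed limit or range.

## Working session

There is one attempt and no reset: what is moved stays moved. The work goes in short steps, Python scripts to look and compute and a tool call to move; the robot and the scene stay as the last step left them, time stands still between calls to the robot, and variables do not carry over. Pictures are saved under pics/ and viewed, at most 14 in all, crops included, and the job is handed in when it is done.

Besides the shell and the picture viewer there is one more tool, called after "Request:" in YAML: its name, and indented under it one key for each argument. servo_tool: Moves the arm, as the interface text tells. Its arguments: {"type":"object","properties":{"increments":{"type":"array","items":{"type":"array","items":{"type":"array","items":{"type":"number","minimum":-1,"maximum":1}}}},"gripper":{"type":"number"},"grip_force":{"type":"number"}},"required":["increments"]}

```bash
mkdir -p pics; ls
python3 - <<'E'
from station import *
import cv2,numpy as np
for n in("top","scene"):
    c=camera(n);cv2.imwrite(f"pics/{n}0.png",c["frame"]);print(n,c["camera_matrix"],c["xyz"],c["attitude"])
s=read_state();print(s)
print(camera("wrist")["tool_from_camera"])
E
```

```text
pics
top [[363.10818661   0.         252.38864238]
 [  0.         363.10818661 197.29863428]
 [  0.           0.           1.        ]] [ 0.47002739 -0.0206957   0.95646275] [-2.20514997  2.18362014 -0.01521816]
scene [[374.84874364   0.         259.56373821]
 [  0.         374.84874364 195.83977118]
 [  0.           0.           1.        ]] [1.13726742 0.0133347  0.51547711] [-1.66485494 -1.71103518  0.8567886 ]
{'t': 0.1, 'qpos': array([-1.40259944,  0.43515569,  0.02497251,  1.5739776 , -0.01158608,
        1.1339797 , -0.07507044]), 'qvel': array([ 0.00056779, -0.00158556,  0.00080689, -0.00281279,  0.00060052,
        0.0007551 ,  0.00098812]), 'joint_torque': array([ 3.28656890e-03, -6.71756601e+01,  1.02805898e+00, -3.16894948e+01,
        1.57341524e-02,  7.28753133e-03, -1.01694644e-05]), 'tcp_pos': array([0.16712459, 0.60179414, 0.23061397]), 'eef_rot': array([-4.24112520e-01, -3.11278432e+00,  2.15947776e-03]), 'ft_force': array([-0.07446325,  0.76579327,  0.03642354]), 'ft_torque': array([-0.0256521 ,  0.08284552,  0.03332333]), 'finger_force': 0.0, 'opening': 0.08562027796671622}
[[-9.04584157e-04 -9.44287834e-01 -3.29119536e-01  8.54140062e-02]
 [ 9.99999535e-01 -7.44491847e-04 -6.12449648e-04 -1.78591967e-04]
 [ 3.33301941e-04 -3.29119937e-01  9.44288068e-01 -1.43741355e-01]
 [ 0.00000000e+00  0.00000000e+00  0.00000000e+00  1.00000000e+00]]
```

```bash
python3 -c "
import cv2
for n in('top0','scene0'):
    cv2.imwrite(f'pics/{n}b.png',cv2.resize(cv2.imread(f'pics/{n}.png'),(800,600),interpolation=2))"
```

```text
(no output)
```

View pics/top0b.png

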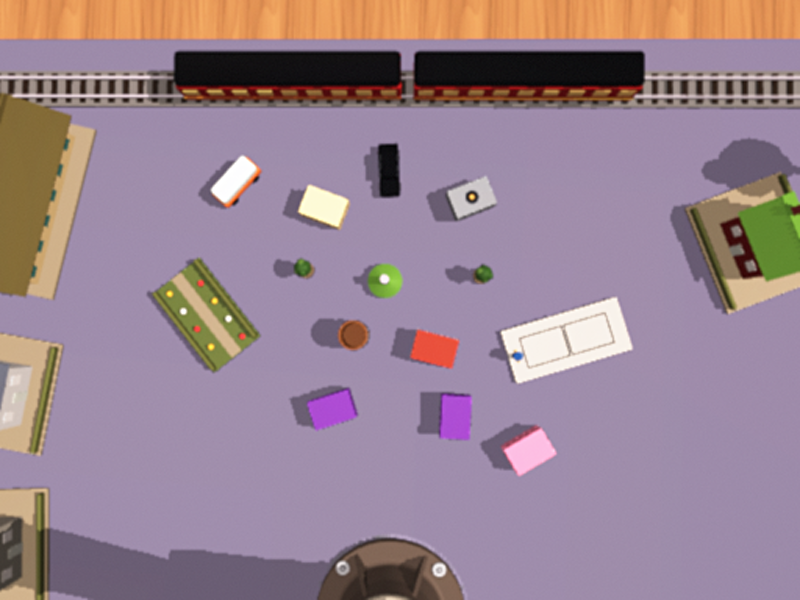

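View pics/scene0b.png

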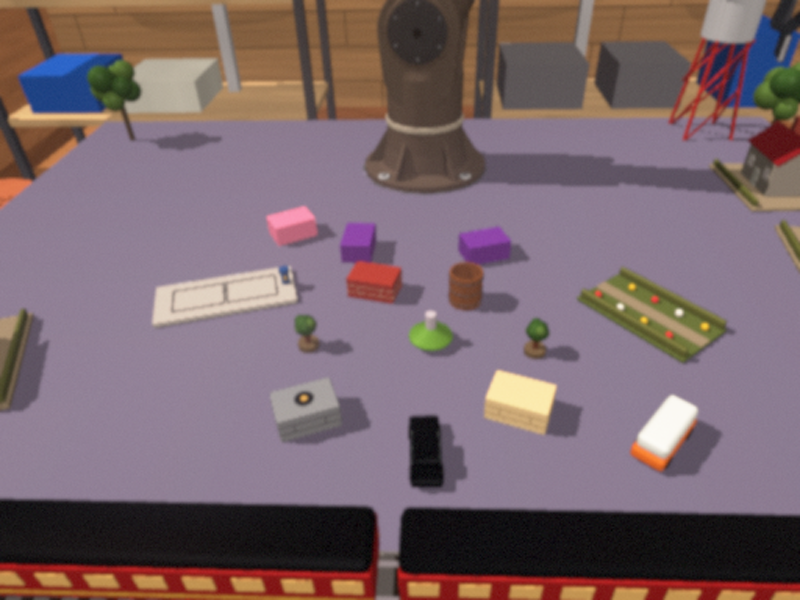

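```bash
cat > h.py <<'E'
from station import *
import cv2,numpy as np,sys
from scipy.spatial.transform import Rotation as Ro
from scipy.optimize import minimize
def shot(n):
    s=read_state();c=camera(n);K=c["camera_matrix"]
    if n=="wrist":
        T=np.eye(4);T[:3,:3]=Ro.from_rotvec(s["eef_rot"]).as_matrix();T[:3,3]=s["tcp_pos"]
        W=T@c["tool_from_camera"]
    else:
        W=np.eye(4);W[:3,:3]=Ro.from_rotvec(c["attitude"]).as_matrix();W[:3,3]=c["xyz"]
    return c["frame"],K,W
def proj(P,K,W):
    q=(np.asarray(P)-W[:3,3])@W[:3,:3];return (q/q[:,2:])@K[:2].T
def unproj(uv,z,K,W):
    d=W[:3,:3]@np.linalg.inv(K)@np.array([*uv,1.]);return W[:3,3]+d*(z-W[2,3])/d[2]
def box(l,w,h,z0=0):return np.array([[sx*l/2,sy*w/2,z] for sx in(-1,1) for sy in(-1,1) for z in(z0,z0+h)])
def rings(*rz):
    a=np.arange(0,2*np.pi,.2);return np.vstack([np.c_[r*np.cos(a),r*np.sin(a),0*a+z] for r,z in rz])
M=dict(block=box(.07,.048,.034),footing=box(.2,.09,.008),tank=rings((.024,0),(.024,.052)),
 roof=rings((.014,0),(.0175,.01),(.029,.01),(.007,.026),(.007,.048)))
def sil(m,p,K,W,shape,S=4,z=0):
    c,s=np.cos(p[2]),np.sin(p[2]);P=m@np.array([[c,s,0],[-s,c,0],[0,0,1]])+[p[0],p[1],z]
    h=cv2.convexHull(((proj(P,K,W)+.5)*S-.5).astype(np.float32))
    im=np.zeros((shape[0]*S,shape[1]*S),np.uint8);cv2.fillConvexPoly(im,np.round(h*16).astype(np.int32),255,shift=4)
    return cv2.resize(im,(shape[1],shape[0]),interpolation=cv2.INTER_AREA)/255.
def mask(f,seed,thr=.025,lo=None):
    g=cv2.GaussianBlur(f,(3,3),0).astype(float)+1;ch=g/g.sum(2,keepdims=True)
    bg=np.array([.366,.307,.327]) if lo is None else lo
    m=(np.linalg.norm(ch-bg,axis=2)>thr).astype(np.uint8)
    cs,_=cv2.findContours(m,cv2.RETR_EXTERNAL,cv2.CHAIN_APPROX_NONE)
    o=np.zeros(m.shape,np.uint8)
    c=max(cs,key=lambda c:cv2.pointPolygonTest(c,tuple(map(float,seed)),True));cv2.drawContours(o,[c],-1,1,-1)
    return o
def fit(model,f,K,W,seed,z=0,yaws=(0,.5,1,1.5,2,2.5),thr=.025,mk=None,lo=None):
    mk=mask(f,seed,thr,lo) if mk is None else mk
    v,u=np.nonzero(mk);x,y,w,h=cv2.boundingRect(np.c_[u,v].astype(np.int32));
    x0,y0=max(x-15,0),max(y-15,0);mk=mk[y0:y+h+15,x0:x+w+15];K=K.copy();K[0,2]-=x0;K[1,2]-=y0
    c=unproj((u.mean()-x0,v.mean()-y0),z+M[model][:,2].max()/2,K,W);best=None
    for ya in yaws:
        r=minimize(lambda p:np.abs(sil(M[model],p,K,W,mk.shape,z=z)-mk).sum()/mk.sum(),[c[0],c[1],ya],method="Nelder-Mead",
          options=dict(initial_simplex=np.array([c[0],c[1],ya])+np.array([[0,0,0],[.006,0,0],[0,.006,0],[0,0,.25]]),xatol=1e-4,fatol=1e-4))
        if best is None or r.fun<best.fun:best=r
    p=best.x;return np.round([p[0],p[1],(np.degrees(p[2])+90)%180-90],4),round(best.fun,3),mk.sum()
def rows(*targets):
    """targets (x,y,z,closing-direction deg of tool y); chain of single-call increments from the present pose"""
    s=read_state();p=s["tcp_pos"];R=Ro.from_rotvec(s["eef_rot"])
    for x,y,z,a in targets:
        ty=R.as_matrix()[:,1];cur=np.degrees(np.arctan2(ty[1],ty[0]));
        d=(a-cur+90)%180-90;t=np.radians(cur+d)
        yv=np.array([np.cos(t),np.sin(t),0]);zv=np.array([0,0,-1.]);Rn=Ro.from_matrix(np.c_[np.cross(yv,zv),yv,zv])
        sh=R.inv().apply(np.array([x,y,z])-p)/.15;tu=(R.inv()*Rn).as_rotvec()/np.radians(45)
        print("to",(x,y,z,a),"dyaw %.0f"%d,np.round(np.r_[sh,tu],3).tolist());p=np.array([x,y,z]);R=Rn
E
python3 - <<'E'
from h import *
f,K,W=shot("top")
print(f[200,200]/f[200,200].sum(), f[100,250]/f[100,250].sum())
for n,m,u,v in[("grey","block",462,200),("red","block",435,349),("cream","block",324,207),("tank","tank",354,335),("roof","roof",384,280),("footing","footing",567,340),("van","block",235,182),("car","block",389,170),("sl","tank",304,268),("sr","tank",484,273)]:
    print(n,fit(m,f,K,W,(u*.64,v*.64),thr=.035))
print("pipe",unproj((517*.64,355*.64),.034,K,W))
E
```

```text
[0.36401674 0.29916318 0.33682008] [0.36956522 0.30434783 0.32608696]
grey (array([  0.6865,  -0.1255, -66.0957]), np.float64(0.183), np.uint64(515))
red (array([ 4.37500e-01, -6.83000e-02,  7.50784e+01]), np.float64(0.162), np.uint64(650))
cream (array([ 0.6702,  0.1177, 72.1756]), np.float64(0.118), np.uint64(687))
tank (array([ 4.57900e-01,  6.61000e-02, -8.34802e+01]), np.float64(0.115), np.uint64(361))
roof (array([ 5.49100e-01,  1.57000e-02, -8.40977e+01]), np.float64(0.099), np.uint64(436))
footing (array([  0.4531,  -0.2866, -72.616 ]), np.float64(0.03), np.uint64(2838))
van (array([  0.7087,   0.2696, -57.9766]), np.float64(0.377), np.uint64(628))
car (array([  0.8083,  -0.0492, -39.494 ]), np.float64(1.0), np.uint64(2))
sl (array([ 0.5615,  0.1401, -8.0046]), np.float64(1.577), np.uint64(136))
sr (array([  0.5536,  -0.1356, -72.8023]), np.float64(1.653), np.uint64(128))
pipe [ 0.4276104  -0.20096697  0.034     ]
```

Run:
```python
from h import *
s=read_state();p0=s["tcp_pos"];ty=Ro.from_rotvec(s["eef_rot"]).as_matrix()[:,1];a0=np.degrees(np.arctan2(ty[1],ty[0]))
p1=np.array([.6865,-.1255,.15]);da=(24-a0+90)%180-90
print(a0,da)
N=6
rows(*[(*(p0+(p1-p0)*k/N),a0+da*k/N) for k in range(1,N+1)])
```

```text
74.48159420921712 -50.48159420921712
to (np.float64(0.25369008079079436), np.float64(0.48069669486823574), np.float64(0.21736361880559668), np.float64(66.0679951743476)) dyaw -8 [-0.772, -0.624, 0.09, -0.001, 0.0, 0.187]
to (np.float64(0.34025206463263546), np.float64(0.3594573558945886), np.float64(0.20389089504447733), np.float64(57.65439613947808)) dyaw -8 [-0.855, -0.505, 0.09, 0.0, 0.0, 0.187]
to (np.float64(0.4268140484744766), np.float64(0.23821801692094152), np.float64(0.190418171283358), np.float64(49.24079710460856)) dyaw -8 [-0.92, -0.374, 0.09, 0.0, 0.0, 0.187]
to (np.float64(0.5133760323163177), np.float64(0.11697867794729433), np.float64(0.17694544752223867), np.float64(40.82719806973904)) dyaw -8 [-0.965, -0.235, 0.09, 0.0, 0.0, 0.187]
to (np.float64(0.5999380161581589), np.float64(-0.004260661026352808), np.float64(0.16347272376111932), np.float64(32.41359903486952)) dyaw -8 [-0.989, -0.092, 0.09, 0.0, 0.0, 0.187]
to (np.float64(0.6865), np.float64(-0.12549999999999983), np.float64(0.15), np.float64(24.0)) dyaw -8 [-0.992, 0.054, 0.09, 0.0, 0.0, 0.187]
```

Request:
servo_tool:
  increments:
    - [[-0.772,-0.624,0.09,0,0,0.187],[-0.772,-0.624,0.09,0,0,0.187],[-0.772,-0.624,0.09,0,0,0.187],[-0.772,-0.624,0.09,0,0,0.187],[-0.772,-0.624,0.09,0,0,0.187]]
  gripper: 1

```text
t: 0.62
tcp_pos: [0.2583, 0.4755, 0.2175]
eef_rot: [0.663, 3.069, -0.004]
ft_force: [0.3, -0.5, -0.7]
opening: 0.0858
finger_force: 0.0
```

Request:
servo_tool:
  increments:
    - [[-0.855,-0.505,0.09,0,0,0.187],[-0.855,-0.505,0.09,0,0,0.187],[-0.855,-0.505,0.09,0,0,0.187],[-0.855,-0.505,0.09,0,0,0.187],[-0.855,-0.505,0.09,0,0,0.187]]

```text
t: 1.03
tcp_pos: [0.3436, 0.3547, 0.2041]
eef_rot: [0.886, 3.012, -0.003]
ft_force: [-0.5, -0.0, 0.5]
opening: 0.0851
finger_force: 0.0
```

Request:
servo_tool:
  increments:
    - [[-0.92,-0.374,0.09,0,0,0.187],[-0.92,-0.374,0.09,0,0,0.187],[-0.92,-0.374,0.09,0,0,0.187],[-0.92,-0.374,0.09,0,0,0.187],[-0.92,-0.374,0.09,0,0,0.187]]

```text
t: 1.45
tcp_pos: [0.4297, 0.234, 0.1907]
eef_rot: [1.104, 2.939, -0.002]
ft_force: [0.1, -0.1, 0.8]
opening: 0.0854
finger_force: 0.0
```

Request:
servo_tool:
  increments:
    - [[-0.965,-0.235,0.09,0,0,0.187],[-0.965,-0.235,0.09,0,0,0.187],[-0.965,-0.235,0.09,0,0,0.187],[-0.965,-0.235,0.09,0,0,0.187],[-0.965,-0.235,0.09,0,0,0.187]]

```text
t: 1.87
tcp_pos: [0.5162, 0.1129, 0.1772]
eef_rot: [1.315, 2.85, -0.002]
ft_force: [0.7, -0.7, -0.9]
opening: 0.0854
finger_force: 0.0
```

Request:
servo_tool:
  increments:
    - [[-0.989,-0.092,0.09,0,0,0.187],[-0.989,-0.092,0.09,0,0,0.187],[-0.989,-0.092,0.09,0,0,0.187],[-0.989,-0.092,0.09,0,0,0.187],[-0.989,-0.092,0.09,0,0,0.187]]

```text
t: 2.28
tcp_pos: [0.6024, -0.0085, 0.1634]
eef_rot: [1.52, 2.747, -0.003]
ft_force: [-0.4, -0.6, -0.1]
opening: 0.0856
finger_force: 0.0
```

Request:
servo_tool:
  increments:
    - [[-0.992,0.054,0.09,0,0,0.187],[-0.992,0.054,0.09,0,0,0.187],[-0.992,0.054,0.09,0,0,0.187],[-0.992,0.054,0.09,0,0,0.187],[-0.992,0.054,0.09,0,0,0.187],[-0.992,0.054,0.09,0,0,0.187],[-0.992,0.054,0.09,0,0,0.187]]

```text
t: 2.87
tcp_pos: [0.6866, -0.1225, 0.1498]
eef_rot: [-1.708, -2.635, -0.002]
ft_force: [-0.5, 0.1, 0.3]
opening: 0.0848
finger_force: 0.0
```

Run:
```python
from h import *
f,K,W=shot("wrist");cv2.imwrite("pics/w1.png",f)
px=proj([[.6865,-.1255,.034]],K,W)[0];print(px)
print(fit("block",f,K,W,px+[12,12],thr=.035,yaws=(-1.15,)))
s=read_state();print(s["tcp_pos"])
```

```text
[255.07962294 184.81782058]
(array([  0.6872,  -0.1277, -68.2018]), np.float64(0.021), np.uint64(3618))
[ 0.68648982 -0.12222557  0.15001712]
```

View pics/w1.png

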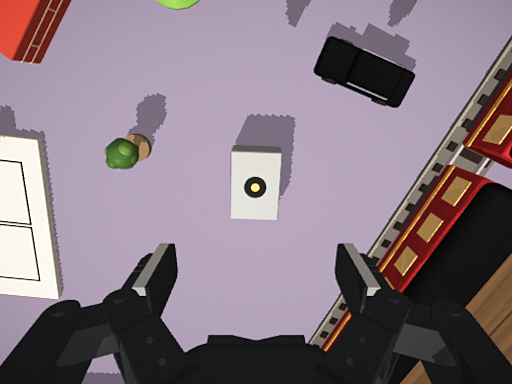

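Run:
```python
from h import *
rows((.6872,-.1277,.06,21.8),(.6872,-.1277,.005,21.8))
```

```text
to (0.6872, -0.1277, 0.06, 21.8) dyaw -2 [-0.036, -0.011, 0.6, 0.0, -0.002, 0.052]
to (0.6872, -0.1277, 0.005, 21.8) dyaw -0 [0.0, 0.0, 0.367, 0.0, 0.0, 0.0]
```

Request:
servo_tool:
  increments:
    - [[-0.036,-0.011,0.6,0,0,0.052],[-0.036,-0.011,0.6,0,0,0.052],[-0.036,-0.011,0.6,0,0,0.052],[-0.036,-0.011,0.6,0,0,0.052],[-0.036,-0.011,0.6,0,0,0.052],[-0.036,-0.011,0.6,0,0,0.052],[-0.036,-0.011,0.6,0,0,0.052]]

```text
t: 3.5
tcp_pos: [0.6889, -0.1308, 0.0631]
eef_rot: [1.762, 2.597, 0.003]
ft_force: [-0.5, 0.2, 1.0]
opening: 0.0852
finger_force: 0.0
```

Run:
```python
from h import *
print(read_state()["tcp_pos"])
f,K,W=shot("wrist")
px=proj([[.6872,-.1277,.034]],K,W)[0];print(px)
print(fit("block",f,K,W,px+[15,15],thr=.035,yaws=(-1.19,)))
rows((.6872,-.1277,.005,21.8))
```

```text
[ 0.68886735 -0.13077968  0.06309298]
[255.92165758 216.78151635]
(array([  0.6872,  -0.1279, -68.419 ]), np.float64(0.018), np.uint64(7439))
to (0.6872, -0.1277, 0.005, 21.8) dyaw 0 [0.024, -0.002, 0.385, 0.004, 0.002, -0.003]
```

Request:
servo_tool:
  increments:
    - [[0.024,-0.002,0.385,0,0,0],[0.024,-0.002,0.385,0,0,0],[0.024,-0.002,0.385,0,0,0],[0.024,-0.002,0.385,0,0,0],[0.024,-0.002,0.385,0,0,0],[0.024,-0.002,0.385,0,0,0]]

```text
t: 4.05
tcp_pos: [0.6872, -0.1282, 0.0048]
eef_rot: [1.763, 2.596, 0.002]
ft_force: [0.5, -0.7, 0.2]
opening: 0.0852
finger_force: 0.0
```

Request:
servo_tool:
  increments:
    - [[0,0,0,0,0,0],[0,0,0,0,0,0],[0,0,0,0,0,0],[0,0,0,0,0,0],[0,0,0,0,0,0],[0,0,0,0,0,0],[0,0,0,0,0,0],[0,0,0,0,0,0],[0,0,0,0,0,0],[0,0,0,0,0,0]]
  gripper: -1
  grip_force: 40

```text
t: 4.88
tcp_pos: [0.6862, -0.1277, 0.0034]
eef_rot: [1.764, 2.598, 0.001]
ft_force: [-0.9, -0.3, 5.7]
opening: 0.047
finger_force: 42.7
```

Run:
```python
from h import *
rows((.6865,-.1277,.13,21.5),(.565,-.19,.14,19.5),(.4417,-.2503,.15,17.4))
```

```text
to (0.6865, -0.1277, 0.13, 21.5) dyaw -0 [-0.001, 0.003, -0.844, 0.002, 0.001, 0.003]
to (0.565, -0.19, 0.14, 19.5) dyaw -2 [-0.09, -0.906, -0.067, 0.0, 0.0, 0.044]
to (0.4417, -0.2503, 0.15, 17.4) dyaw -2 [-0.105, -0.909, -0.067, 0.0, 0.0, 0.047]
```

Request:
servo_tool:
  increments:
    - [[0,0,-0.2,0,0,0],[0,0,-0.5,0,0,0],[0,0,-0.844,0,0,0],[0,0,-0.844,0,0,0],[0,0,-0.844,0,0,0]]

```text
t: 5.3
tcp_pos: [0.6881, -0.1285, 0.134]
eef_rot: [1.761, 2.593, 0.005]
ft_force: [1.4, -0.6, -1.3]
opening: 0.0476
finger_force: 42.3
```

Request:
servo_tool:
  increments:
    - [[-0.09,-0.906,-0.067,0,0,0.044],[-0.09,-0.906,-0.067,0,0,0.044],[-0.09,-0.906,-0.067,0,0,0.044],[-0.09,-0.906,-0.067,0,0,0.044],[-0.09,-0.906,-0.067,0,0,0.044]]

```text
t: 5.72
tcp_pos: [0.5594, -0.1932, 0.1384]
eef_rot: [-1.815, -2.561, 0.003]
ft_force: [0.2, 0.1, -1.7]
opening: 0.0471
finger_force: 42.4
```

Request:
servo_tool:
  increments:
    - [[-0.105,-0.909,-0.067,0,0,0.047],[-0.105,-0.909,-0.067,0,0,0.047],[-0.105,-0.909,-0.067,0,0,0.047],[-0.105,-0.909,-0.067,0,0,0.047],[-0.105,-0.909,-0.067,0,0,0.047],[-0.105,-0.909,-0.067,0,0,0.047],[-0.105,-0.909,-0.067,0,0,0.047],[-0.105,-0.909,-0.067,0,0,0.047]]

```text
t: 6.38
tcp_pos: [0.4424, -0.2501, 0.1487]
eef_rot: [-1.854, -2.536, 0.0]
ft_force: [-0.4, -0.2, -0.9]
opening: 0.0478
finger_force: 42.5
```

Run:
```python
from h import *
s=read_state();print(s["tcp_pos"],s["opening"],s["finger_force"])
f,K,W=shot("wrist");cv2.imwrite("pics/w2.png",f)
print(proj([[.4531,-.2866,.008],[.4417,-.2503,.008]],K,W))
```

```text
[ 0.44237427 -0.25005796  0.14870941] 0.0478090594889185 42.52404034137726
[[255.58461173 207.70709334]
 [255.69277381 174.63500272]]
```

View pics/w2.png

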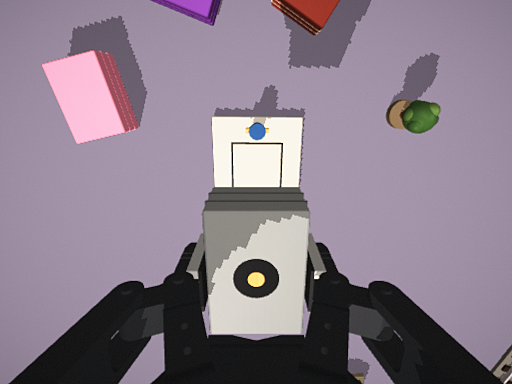

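Run:
```python
from h import *
K=None
import cv2
s=read_state();f,K,W=shot("wrist");g=cv2.cvtColor(f,cv2.COLOR_BGR2GRAY).astype(float)
def dark(a):  # subpixel dark-line center
    w=np.maximum(a[[0,-1]].mean()-a,0);w[w<30]=0;return (w*np.arange(len(a))).sum()/w.sum()
ls=[];rs=[];ts=[]
for v in range(150,184):ls.append((225+dark(g[v,225:241]),v));rs.append((275+dark(g[v,275:291]),v))
for u in range(237,277):ts.append((u,138+dark(g[138:150,u])))
P=[np.array([unproj(p,.008,K,W)[:2] for p in q]) for q in(ls,rs,ts)]
def line(q):vx,vy,x,y=cv2.fitLine(q.astype(np.float32),cv2.DIST_HUBER,0,.01,.01).ravel();return np.array([x,y]),np.degrees(np.arctan2(vy,vx))
L=[line(q) for q in P];print([(l[0].round(4),round(l[1]%180,2)) for l in L])
a=np.radians((L[0][1]%180+L[1][1]%180)/2);u=np.array([np.cos(a),np.sin(a)]);n=np.array([-u[1],u[0]])
if u[1]<0:u=-u
c=(L[0][0]@n+L[1][0]@n)/2;t=L[2][0]@u
print("width",(L[0][0]-L[1][0])@n,"yaw",np.degrees(a))
for d in(.0365,.0745):print(d,c*n+(t-d)*u)
```

```text
[(array([ 0.4149, -0.2479], dtype=float32), np.float32(107.43)), (array([ 0.4642, -0.2337], dtype=float32), np.float32(107.25)), (array([ 0.4291, -0.2188], dtype=float32), np.float32(16.77))]
width 0.051307674 yaw 107.34147
0.0365 [ 0.44324374 -0.25267416]
0.0745 [ 0.45457026 -0.28894687]
```

Run:
```python
from h import *
s=read_state();f,K,W=shot("wrist")
print(s["tcp_pos"],unproj((256.5,279),s["tcp_pos"][2]-.0034+.034,K,W))
rows((.4431,-.2525,.05,17.2),(.4431,-.2525,.0135,17.2))
```

```text
[ 0.44210347 -0.25027887  0.14883378] [ 0.44225306 -0.25169568  0.17943378]
to (0.4431, -0.2525, 0.05, 17.2) dyaw -0 [-0.016, 0.004, 0.659, -0.0, -0.0, 0.01]
to (0.4431, -0.2525, 0.0135, 17.2) dyaw -0 [0.0, 0.0, 0.243, 0.0, 0.0, 0.0]
```

Request:
servo_tool:
  increments:
    - [[-0.009,0.003,0.25,0,0,0.01],[-0.009,0.003,0.45,0,0,0.01],[-0.009,0.003,0.6,0,0,0.01],[-0.009,0.003,0.659,0,0,0.01],[-0.009,0.003,0.659,0,0,0.01],[-0.009,0.003,0.659,0,0,0.01],[-0.009,0.003,0.659,0,0,0.01],[-0.009,0.003,0.659,0,0,0.01],[-0.009,0.003,0.659,0,0,0.01]]

```text
t: 7.28
tcp_pos: [0.4429, -0.2525, 0.0515]
eef_rot: [1.865, 2.526, 0.001]
ft_force: [0.3, 0.4, -2.0]
opening: 0.0475
finger_force: 42.4
```

Run:
```python
from h import *
s=read_state();print(s["tcp_pos"])
rows((.4428,-.2515,.014,17.2))
```

```text
[ 0.44286832 -0.25246772  0.05154871]
to (0.4428, -0.2515, 0.014, 17.2) dyaw 0 [0.007, 0.001, 0.25, 0.002, 0.002, -0.002]
```

Request:
servo_tool:
  increments:
    - [[0.007,0,0.12,0,0,0],[0.007,0,0.2,0,0,0],[0.007,0,0.23,0,0,0],[0.007,0,0.25,0,0,0],[0.007,0,0.256,0,0,0],[0.007,0,0.262,0,0,0],[0.007,0,0.266,0,0,0],[0.007,0,0.266,0,0,0],[0.007,0,0.266,0,0,0]]

```text
t: 8.03
tcp_pos: [0.4421, -0.2514, 0.0113]
eef_rot: [1.866, 2.526, 0.001]
ft_force: [-1.2, 0.8, 6.7]
opening: 0.0475
finger_force: 43.3
```

Request:
servo_tool:
  increments:
    - [[0,0,0,0,0,0],[0,0,0,0,0,0],[0,0,0,0,0,0],[0,0,0,0,0,0],[0,0,0,0,0,0],[0,0,0,0,0,0],[0,0,0,0,0,0],[0,0,0,0,0,0]]
  gripper: 1

```text
t: 8.7
tcp_pos: [0.4417, -0.2512, 0.0105]
eef_rot: [-1.866, -2.527, -0.0]
ft_force: [-0.1, 0.1, 0.2]
opening: 0.0854
finger_force: 0.0
```

Request:
servo_tool:
  increments:
    - [[0,0,-0.1,0,0,0],[0,0,-0.4,0,0,0],[0,0,-0.7,0,0,0],[0,0,-0.95,0,0,0],[0,0,-0.95,0,0,0],[0,0,-0.95,0,0,0],[0,0,-0.95,0,0,0],[0,0,-0.95,0,0,0]]

```text
t: 9.37
tcp_pos: [0.4409, -0.2506, 0.1518]
eef_rot: [-1.865, -2.526, 0.001]
ft_force: [0.3, -0.3, 0.7]
opening: 0.0856
finger_force: 0.0
```

Run:
```python
from h import *
s=read_state();print(s["tcp_pos"])
f,K,W=shot("wrist");cv2.imwrite("pics/w3.png",f)
rows((.4375,-.16,.15,-5),(.4375,-.0683,.15,-14.9))
```

```text
[ 0.44092613 -0.25057399  0.15184564]
to (0.4375, -0.16, 0.15, -5) dyaw -22 [0.584, 0.157, 0.012, -0.003, -0.002, 0.491]
to (0.4375, -0.0683, 0.15, -14.9) dyaw -10 [0.609, -0.053, 0.0, 0.0, 0.0, 0.22]
```

View pics/w3.png

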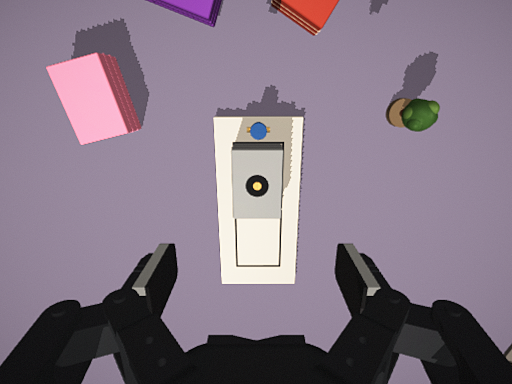

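Run:
```python
from h import *
f,K,W=shot("wrist")
r=fit("footing",f,K,W,(222,200),thr=.035,yaws=(1.87,));print(r)
p=r[0];a=np.radians(p[2]+180);u=np.array([np.cos(a),np.sin(a)])
print("grey tgt",p[:2]+.038*u,"red tgt",p[:2]-.038*u)
h=cv2.inRange(f[170:202,240:274],(0,0,0),(60,60,60));h=cv2.morphologyEx(h,cv2.MORPH_CLOSE,np.ones((11,11)));m=cv2.moments(h,True)
c=(240+m["m10"]/m["m00"],170+m["m01"]/m["m00"]);print(c,"hatch",unproj(c,.042,K,W))
print("standpipe",unproj((258.5,130.5),.034,K,W)[:2],p[:2]+.089*u)
```

```text
(array([  0.4543,  -0.2883, -72.8838]), np.float64(0.017), np.uint64(13963))
grey tgt [ 0.4431162  -0.25198303] red tgt [ 0.4654838  -0.32461697]
(257.6710875331565, 185.3289124668435) hatch [ 0.44212743 -0.25155233  0.042     ]
standpipe [ 0.42790384 -0.20283301] [ 0.42810636 -0.20324182]
```

Request:
servo_tool:
  increments:
    - [[0.584,0.157,0.012,0,0,0.49],[0.584,0.157,0.012,0,0,0.49],[0.584,0.157,0.012,0,0,0.49],[0.584,0.157,0.012,0,0,0.49],[0.584,0.157,0.012,0,0,0.49]]

```text
t: 9.88
tcp_pos: [0.4379, -0.1591, 0.1502]
eef_rot: [-2.313, -2.123, 0.002]
ft_force: [-0.6, -0.5, 0.0]
opening: 0.0855
finger_force: 0.0
```

Request:
servo_tool:
  increments:
    - [[0.609,-0.053,0,0,0,0.22],[0.609,-0.053,0,0,0,0.22],[0.609,-0.053,0,0,0,0.22],[0.609,-0.053,0,0,0,0.22],[0.609,-0.053,0,0,0,0.22],[0.609,-0.053,0,0,0,0.22]]

```text
t: 10.38
tcp_pos: [0.4383, -0.0702, 0.151]
eef_rot: [2.49, 1.915, -0.001]
ft_force: [-0.4, -0.4, -0.2]
opening: 0.0854
finger_force: 0.0
```

Run:
```python
from h import *
print(read_state()["tcp_pos"])
f,K,W=shot("wrist");cv2.imwrite("pics/w4.png",f)
px=proj([[.4375,-.0683,.034]],K,W)[0];print(px)
r=fit("block",f,K,W,px,thr=.035,yaws=(1.3,));print(r)
x,y,a=r[0]
rows((x,y,.06,a-90),(x,y,.005,a-90))
```

```text
[ 0.43831746 -0.07016106  0.1510161 ]
[255.0275365  179.60774146]
(array([ 4.38200e-01, -6.84000e-02,  7.52095e+01]), np.float64(0.043), np.uint64(3861))
to (np.float64(0.4382), np.float64(-0.0684), 0.06, np.float64(-14.790499999999994)) dyaw 0 [0.013, -0.004, 0.607, 0.0, 0.001, -0.003]
to (np.float64(0.4382), np.float64(-0.0684), 0.005, np.float64(-14.790499999999994)) dyaw 0 [0.0, 0.0, 0.367, 0.0, 0.0, 0.0]
```

Request:
servo_tool:
  increments:
    - [[0.013,-0.004,0.607,0,0,0],[0.013,-0.004,0.607,0,0,0],[0.013,-0.004,0.607,0,0,0],[0.013,-0.004,0.607,0,0,0],[0.013,-0.004,0.607,0,0,0],[0.013,-0.004,0.607,0,0,0]]

```text
t: 10.93
tcp_pos: [0.4395, -0.0676, 0.0618]
eef_rot: [2.49, 1.914, 0.003]
ft_force: [0.3, -0.3, 0.1]
opening: 0.0853
finger_force: 0.0
```

Request:
servo_tool:
  increments:
    - [[0,0,0.15,0,0,0],[0,0,0.25,0,0,0],[0,0,0.35,0,0,0],[0,0,0.367,0,0,0],[0,0,0.367,0,0,0],[0,0,0.367,0,0,0]]

```text
t: 11.43
tcp_pos: [0.4393, -0.0669, 0.0064]
eef_rot: [2.489, 1.915, 0.003]
ft_force: [0.6, -0.9, 0.2]
opening: 0.0855
finger_force: 0.0
```

Request:
servo_tool:
  increments:
    - [[0,0,0,0,0,0],[0,0,0,0,0,0],[0,0,0,0,0,0],[0,0,0,0,0,0],[0,0,0,0,0,0],[0,0,0,0,0,0],[0,0,0,0,0,0],[0,0,0,0,0,0],[0,0,0,0,0,0],[0,0,0,0,0,0]]
  gripper: -1
  grip_force: 40

```text
t: 12.27
tcp_pos: [0.4388, -0.0667, 0.0059]
eef_rot: [2.489, 1.916, 0.002]
ft_force: [-1.7, 0.5, 11.6]
opening: 0.0472
finger_force: 39.9
```

Run:
```python
from h import *
s=read_state();p=s["tcp_pos"];print(p,s["opening"])
f,K,W=shot("wrist");cv2.imwrite("pics/w5.png",f)
rows((p[0],p[1],.14,-14.8),(.44,-.16,.15,-5),(.45,-.26,.15,7),(.4655,-.3246,.15,17.2))
```

```text
[ 0.43883013 -0.06667676  0.00585008] 0.047161224934379416
to (np.float64(0.4388301336456945), np.float64(-0.06667675535333559), 0.14, -14.8) dyaw 0 [0.001, 0.001, -0.894, 0.001, -0.001, -0.001]
to (0.44, -0.16, 0.15, -5) dyaw 10 [-0.6, 0.166, -0.067, 0.0, 0.0, -0.218]
to (0.45, -0.26, 0.15, 7) dyaw 12 [-0.658, 0.125, 0.0, 0.0, 0.0, -0.267]
to (0.4655, -0.3246, 0.15, 17.2) dyaw 10 [-0.44, 0.05, 0.0, 0.0, 0.0, -0.227]
```

Request:
servo_tool:
  increments:
    - [[0,0,-0.2,0,0,0],[0,0,-0.5,0,0,0],[0,0,-0.8,0,0,0],[0,0,-0.894,0,0,0],[0,0,-0.894,0,0,0],[0,0,-0.894,0,0,0]]

```text
t: 12.82
tcp_pos: [0.4389, -0.0663, 0.14]
eef_rot: [2.488, 1.917, 0.004]
ft_force: [-0.6, -0.1, -2.8]
opening: 0.0473
finger_force: 44.2
```

Request:
servo_tool:
  increments:
    - [[-0.6,0.166,-0.067,0,0,-0.218],[-0.6,0.166,-0.067,0,0,-0.218],[-0.6,0.166,-0.067,0,0,-0.218],[-0.6,0.166,-0.067,0,0,-0.218]]

```text
t: 13.15
tcp_pos: [0.4381, -0.1644, 0.1484]
eef_rot: [2.322, 2.115, -0.003]
ft_force: [0.1, -0.6, -2.1]
opening: 0.0474
finger_force: 44.0
```

Request:
servo_tool:
  increments:
    - [[-0.658,0.125,0,0,0,-0.267],[-0.658,0.125,0,0,0,-0.267],[-0.658,0.125,0,0,0,-0.267],[-0.658,0.125,0,0,0,-0.267]]

```text
t: 13.48
tcp_pos: [0.4482, -0.265, 0.1479]
eef_rot: [2.088, 2.347, -0.004]
ft_force: [0.3, 0.1, -2.5]
opening: 0.0475
finger_force: 44.0
```

Request:
servo_tool:
  increments:
    - [[-0.44,0.05,0,0,0,-0.227],[-0.44,0.05,0,0,0,-0.227],[-0.44,0.05,0,0,0,-0.227],[-0.44,0.05,0,0,0,-0.227],[-0.44,0.05,0,0,0,-0.227],[-0.44,0.05,0,0,0,-0.227],[-0.44,0.05,0,0,0,-0.227]]

```text
t: 14.07
tcp_pos: [0.4647, -0.3232, 0.1486]
eef_rot: [-1.862, -2.528, -0.001]
ft_force: [0.7, -0.9, -2.2]
opening: 0.0473
finger_force: 44.0
```

Run:
```python
from h import *
s=read_state();p=s["tcp_pos"];print(p,s["opening"],s["finger_force"])
f,K,W=shot("wrist");cv2.imwrite("pics/w6.png",f)
rows((.4650,-.3229,.055,17.2))
```

```text
[ 0.46468871 -0.32317379  0.14861014] 0.04733853210762016 44.000630378723145
to (0.465, -0.3229, 0.055, 17.2) dyaw -0 [0.002, 0.002, 0.626, -0.0, -0.001, 0.001]
```

View pics/w6.png

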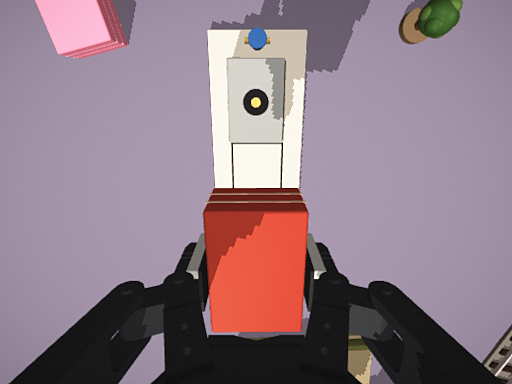

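Run:
```python
from h import *
s=read_state();p=s["tcp_pos"];f,K,W=shot("wrist")
h=cv2.cvtColor(f,cv2.COLOR_BGR2HSV);g=f[:,:,2].astype(int)
P=np.array([unproj(c,p[2]+.0281,K,W) for c in[(205,211),(308,211),(301.5,331.5),(209.5,331.5)]])
print(P.mean(0)-p,np.linalg.norm(P[0]-P[3]),np.linalg.norm(P[0]-P[1]))
u=np.array([-.294,.956,0]);print((P.mean(0)-p)@u,(P.mean(0)-p)@[.956,.294,0])
```

```text
[-1.61575042e-05 -1.81356570e-03  2.81000000e-02] 0.07002797224434235 0.046416647237441114
-0.0017290184993269033 -0.0005486348886952971
```

Request:
servo_tool:
  increments:
    - [[0.002,0.002,0.25,0,0,0],[0.002,0.002,0.45,0,0,0],[0.002,0.002,0.6,0,0,0],[0.002,0.002,0.626,0,0,0],[0.002,0.002,0.626,0,0,0],[0.002,0.002,0.626,0,0,0],[0.002,0.002,0.626,0,0,0]]

```text
t: 14.75
tcp_pos: [0.466, -0.325, 0.057]
eef_rot: [1.863, 2.526, 0.001]
ft_force: [0.3, -0.1, -2.3]
opening: 0.0475
finger_force: 43.9
```

Run:
```python
from h import *
s=read_state();print(s["tcp_pos"])
rows((.4650,-.3229,.0165,17.2),(.4650,-.3229,.0135,17.2))
```

```text
[ 0.46604355 -0.32503237  0.05701053]
to (0.465, -0.3229, 0.0165, 17.2) dyaw 0 [0.016, -0.003, 0.27, 0.002, 0.002, -0.0]
to (0.465, -0.3229, 0.0135, 17.2) dyaw 0 [0.0, 0.0, 0.02, 0.0, 0.0, -0.0]
```

Request:
servo_tool:
  increments:
    - [[0.016,-0.003,0.12,0,0,0],[0.016,-0.003,0.2,0,0,0],[0.016,-0.003,0.24,0,0,0],[0.016,-0.003,0.25,0,0,0],[0.016,-0.003,0.25,0,0,0],[0.016,-0.003,0.25,0,0,0]]

```text
t: 15.25
tcp_pos: [0.4641, -0.3225, 0.0183]
eef_rot: [1.864, 2.528, 0.0]
ft_force: [0.1, 0.0, -1.5]
opening: 0.0477
finger_force: 44.1
```

Run:
```python
from h import *
s=read_state();print(s["tcp_pos"])
rows((.4650,-.3229,.0135,17.2))
```

```text
[ 0.46412027 -0.3225236   0.01831613]
to (0.465, -0.3229, 0.0135, 17.2) dyaw 0 [-0.004, 0.005, 0.032, 0.0, 0.001, -0.0]
```

Request:
servo_tool:
  increments:
    - [[-0.003,0.004,0.01,0,0,0],[-0.003,0.004,0.02,0,0,0],[-0.003,0.004,0.028,0,0,0],[-0.003,0.004,0.034,0,0,0],[-0.003,0.004,0.034,0,0,0],[-0.003,0.004,0.034,0,0,0]]

```text
t: 15.75
tcp_pos: [0.4649, -0.3226, 0.0139]
eef_rot: [1.864, 2.528, 0.001]
ft_force: [-3.8, 2.9, 13.7]
opening: 0.0471
finger_force: 45.9
```

Request:
servo_tool:
  increments:
    - [[0,0,0,0,0,0],[0,0,0,0,0,0],[0,0,0,0,0,0],[0,0,0,0,0,0],[0,0,0,0,0,0],[0,0,0,0,0,0],[0,0,0,0,0,0],[0,0,0,0,0,0]]
  gripper: 1

```text
t: 16.42
tcp_pos: [0.4646, -0.3224, 0.0127]
eef_rot: [-1.864, -2.528, -0.0]
ft_force: [0.2, 0.5, -0.7]
opening: 0.0855
finger_force: 0.0
```

Request:
servo_tool:
  increments:
    - [[0,0,-0.1,0,0,0],[0,0,-0.4,0,0,0],[0,0,-0.7,0,0,0],[0,0,-0.95,0,0,0],[0,0,-0.95,0,0,0],[0,0,-0.95,0,0,0],[0,0,-0.95,0,0,0],[0,0,-0.95,0,0,0]]

```text
t: 17.08
tcp_pos: [0.4639, -0.3217, 0.154]
eef_rot: [-1.863, -2.527, 0.0]
ft_force: [-0.3, 0.6, -1.4]
opening: 0.0854
finger_force: 0.0
```

Run:
```python
from h import *
s=read_state();p=s["tcp_pos"];print(p)
f,K,W=shot("wrist");cv2.imwrite("pics/w7.png",f)
h=cv2.cvtColor(f,cv2.COLOR_BGR2HSV)
red=((h[:,:,1]>120)&((h[:,:,0]<12)|(h[:,:,0]>170))).astype(np.uint8);red[300:]=0
n,l,st,_=cv2.connectedComponentsWithStats(red);i=1+np.argmax(st[1:,4]);print(st[i])
print(fit("block",f,K,W,None,z=.008,yaws=(1.87,),mk=(l==i).astype(np.uint8)))
q=np.array([.67,.118]);
rows(*[(*(p[:2]+(q-p[:2])*k/4),.16,17.2+(-17.8-17.2)*k/4) for k in(1,2,3,4)])
```

```text
[ 0.46390441 -0.32168681  0.15397138]
[ 231  144   52   75 3668]
(array([  0.4647,  -0.3243, -72.8056]), np.float64(0.029), np.uint64(3668))
to (np.float64(0.5154283082092261), np.float64(-0.2117651064446924), 0.16, 8.45) dyaw -9 [0.599, 0.546, -0.041, -0.003, -0.002, 0.194]
to (np.float64(0.5669522054728174), np.float64(-0.1018434042964616), 0.16, -0.3000000000000007) dyaw -9 [0.674, 0.447, 0.0, 0.0, 0.0, 0.194]
to (np.float64(0.6184761027364087), np.float64(0.008078297851769167), 0.16, -9.05) dyaw -9 [0.735, 0.34, 0.0, 0.0, 0.0, 0.194]
to (np.float64(0.67), np.float64(0.118), 0.16, -17.8) dyaw -9 [0.778, 0.224, 0.0, 0.0, 0.0, 0.194]
```

View pics/w7.png

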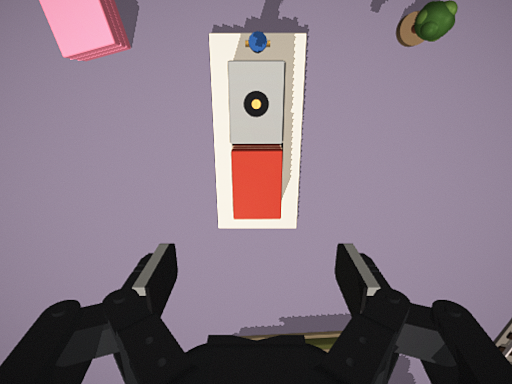

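Request:
servo_tool:
  increments:
    - [[0.599,0.546,-0.041,0,0,0.194],[0.599,0.546,-0.041,0,0,0.194],[0.599,0.546,-0.041,0,0,0.194],[0.599,0.546,-0.041,0,0,0.194]]

```text
t: 17.47
tcp_pos: [0.5197, -0.2032, 0.1595]
eef_rot: [-2.036, -2.387, -0.004]
ft_force: [1.7, 1.1, -0.4]
opening: 0.0854
finger_force: 0.0
```

Request:
servo_tool:
  increments:
    - [[0.674,0.447,0,0,0,0.194],[0.674,0.447,0,0,0,0.194],[0.674,0.447,0,0,0,0.194],[0.674,0.447,0,0,0,0.194]]

```text
t: 17.8
tcp_pos: [0.5704, -0.093, 0.1592]
eef_rot: [-2.212, -2.226, -0.002]
ft_force: [0.4, 0.9, -0.6]
opening: 0.0853
finger_force: 0.0
```

Request:
servo_tool:
  increments:
    - [[0.735,0.34,0,0,0,0.194],[0.735,0.34,0,0,0,0.194],[0.735,0.34,0,0,0,0.194],[0.735,0.34,0,0,0,0.194]]

```text
t: 18.13
tcp_pos: [0.6212, 0.0174, 0.159]
eef_rot: [-2.374, -2.051, -0.002]
ft_force: [0.3, 1.4, -0.4]
opening: 0.0853
finger_force: 0.0
```

Request:
servo_tool:
  increments:
    - [[0.778,0.224,0,0,0,0.194],[0.778,0.224,0,0,0,0.194],[0.778,0.224,0,0,0,0.194],[0.778,0.224,0,0,0,0.194],[0.778,0.224,0,0,0,0.194],[0.778,0.224,0,0,0,0.194],[0.778,0.224,0,0,0,0.194]]

```text
t: 18.72
tcp_pos: [0.6701, 0.1151, 0.1608]
eef_rot: [2.539, 1.85, -0.003]
ft_force: [-0.0, 0.2, 0.5]
opening: 0.0854
finger_force: 0.0
```

Run:
```python
from h import *
print(read_state()["tcp_pos"])
f,K,W=shot("wrist");cv2.imwrite("pics/w8.png",f)
px=proj([[.6702,.1177,.034]],K,W)[0];print(px)
r=fit("block",f,K,W,px,thr=.035,yaws=(1.26,));print(r)
x,y,a=r[0]
rows((x,y,.06,a-90))
```

```text
[0.67007658 0.11506504 0.16082538]
[255.68439822 175.63796296]
(array([ 0.6713,  0.1166, 69.6198]), np.float64(0.049), np.uint64(3636))
to (np.float64(0.6713), np.float64(0.1166), 0.06, np.float64(-20.380200000000002)) dyaw -3 [0.012, 0.004, 0.674, -0.001, 0.001, 0.056]
```

Request:
servo_tool:
  increments:
    - [[0.012,0.004,0.674,0,0,0.056],[0.012,0.004,0.674,0,0,0.056],[0.012,0.004,0.674,0,0,0.056],[0.012,0.004,0.674,0,0,0.056],[0.012,0.004,0.674,0,0,0.056],[0.012,0.004,0.674,0,0,0.056],[0.012,0.004,0.674,0,0,0.056]]

```text
t: 19.35
tcp_pos: [0.6733, 0.1184, 0.0627]
eef_rot: [2.577, 1.795, 0.005]
ft_force: [0.8, -0.5, 0.4]
opening: 0.0851
finger_force: 0.0
```

Run:
```python
from h import *
print(read_state()["tcp_pos"])
f,K,W=shot("wrist");cv2.imwrite("pics/w9.png",f)
px=proj([[.6713,.1166,.034]],K,W)[0];print(px)
r=fit("block",f,K,W,px,thr=.035,yaws=(1.22,));print(r)
x,y,a=r[0]
rows((x,y,.005,a-90))
```

```text
[0.67327586 0.11842423 0.06272898]
[254.67278477 224.49010354]
(array([ 0.6714,  0.1164, 69.632 ]), np.float64(0.027), np.uint64(7669))
to (np.float64(0.6714), np.float64(0.1164), 0.005, np.float64(-20.367999999999995)) dyaw -0 [-0.019, -0.007, 0.384, 0.004, -0.002, 0.002]
```

Request:
servo_tool:
  increments:
    - [[-0.019,-0.007,0.2,0,0,0],[-0.019,-0.007,0.3,0,0,0],[-0.019,-0.007,0.37,0,0,0],[-0.019,-0.007,0.38,0,0,0],[-0.019,-0.007,0.38,0,0,0],[-0.019,-0.007,0.38,0,0,0]]

```text
t: 19.9
tcp_pos: [0.6704, 0.1167, 0.004]
eef_rot: [2.577, 1.796, 0.001]
ft_force: [0.6, -0.7, -0.6]
opening: 0.0854
finger_force: 0.0
```

Request:
servo_tool:
  increments:
    - [[0,0,0,0,0,0],[0,0,0,0,0,0],[0,0,0,0,0,0],[0,0,0,0,0,0],[0,0,0,0,0,0],[0,0,0,0,0,0],[0,0,0,0,0,0],[0,0,0,0,0,0],[0,0,0,0,0,0],[0,0,0,0,0,0]]
  gripper: -1
  grip_force: 40

```text
t: 20.73
tcp_pos: [0.6704, 0.1168, 0.0042]
eef_rot: [2.577, 1.796, 0.002]
ft_force: [-0.3, -0.3, 5.9]
opening: 0.0475
finger_force: 42.7
```

Request:
servo_tool:
  increments:
    - [[0,0,-0.2,0,0,0],[0,0,-0.5,0,0,0],[0,0,-0.8,0,0,0],[0,0,-0.99,0,0,0],[0,0,-0.99,0,0,0],[0,0,-0.99,0,0,0]]

```text
t: 21.23
tcp_pos: [0.6709, 0.1168, 0.154]
eef_rot: [2.576, 1.796, 0.006]
ft_force: [-0.7, -0.6, -3.1]
opening: 0.0476
finger_force: 42.5
```

Run:
```python
from h import *
s=read_state();p=s["tcp_pos"];print(p)
q=np.array([.4536,-.288])
rows(*[(*(p[:2]+(q-p[:2])*k/4),.17,-20.4+(37.6)*k/4) for k in(1,2,3,4)])
```

```text
[0.67093421 0.1167865  0.15404379]
to (np.float64(0.6166006583189669), np.float64(0.015589875506809112), 0.17, -10.999999999999998) dyaw 9 [-0.758, -0.106, -0.109, 0.004, -0.003, -0.205]
to (np.float64(0.5622671055459779), np.float64(-0.08560674966212725), 0.17, -1.5999999999999979) dyaw 9 [-0.731, -0.227, 0.0, 0.0, 0.0, -0.209]
to (np.float64(0.5079335527729889), np.float64(-0.18680337483106363), 0.17, 7.800000000000004) dyaw 9 [-0.684, -0.343, 0.0, 0.0, 0.0, -0.209]
to (np.float64(0.4536), np.float64(-0.288), 0.17, 17.200000000000003) dyaw 9 [-0.619, -0.45, 0.0, 0.0, 0.0, -0.209]
```

Request:
servo_tool:
  increments:
    - [[-0.758,-0.106,-0.109,0,0,-0.205],[-0.758,-0.106,-0.109,0,0,-0.205],[-0.758,-0.106,-0.109,0,0,-0.205],[-0.758,-0.106,-0.109,0,0,-0.205]]

```text
t: 21.57
tcp_pos: [0.6116, 0.007, 0.1679]
eef_rot: [2.433, 1.986, -0.007]
ft_force: [-0.2, -1.1, -1.6]
opening: 0.0476
finger_force: 42.4
```

Request:
servo_tool:
  increments:
    - [[-0.731,-0.227,0,0,0,-0.209],[-0.731,-0.227,0,0,0,-0.209],[-0.731,-0.227,0,0,0,-0.209],[-0.731,-0.227,0,0,0,-0.209]]

```text
t: 21.9
tcp_pos: [0.5564, -0.0928, 0.1672]
eef_rot: [-2.262, -2.179, 0.007]
ft_force: [-0.4, -0.4, -1.8]
opening: 0.0472
finger_force: 42.4
```

Request:
servo_tool:
  increments:
    - [[-0.684,-0.343,0,0,0,-0.209],[-0.684,-0.343,0,0,0,-0.209],[-0.684,-0.343,0,0,0,-0.209],[-0.684,-0.343,0,0,0,-0.209]]

```text
t: 22.23
tcp_pos: [0.5021, -0.1931, 0.1673]
eef_rot: [-2.076, -2.357, 0.006]
ft_force: [-0.2, -0.0, -1.1]
opening: 0.0476
finger_force: 42.4
```

Request:
servo_tool:
  increments:
    - [[-0.619,-0.45,0,0,0,-0.209],[-0.619,-0.45,0,0,0,-0.209],[-0.619,-0.45,0,0,0,-0.209],[-0.619,-0.45,0,0,0,-0.209],[-0.619,-0.45,0,0,0,-0.209],[-0.619,-0.45,0,0,0,-0.209],[-0.619,-0.45,0,0,0,-0.209]]

```text
t: 22.82
tcp_pos: [0.4532, -0.286, 0.1673]
eef_rot: [-1.861, -2.529, -0.001]
ft_force: [-0.2, 0.5, -1.6]
opening: 0.0474
finger_force: 42.4
```

Run:
```python
from h import *
s=read_state();p=s["tcp_pos"];print(p,s["opening"])
f,K,W=shot("wrist");cv2.imwrite("pics/w10.png",f)
rows((.4536,-.288,.085,17.2))
```

```text
[ 0.45324842 -0.28596301  0.16729513] 0.047357823516327426
to (0.4536, -0.288, 0.085, 17.2) dyaw -0 [-0.014, -0.002, 0.55, -0.001, -0.002, 0.003]
```

View pics/w10.png

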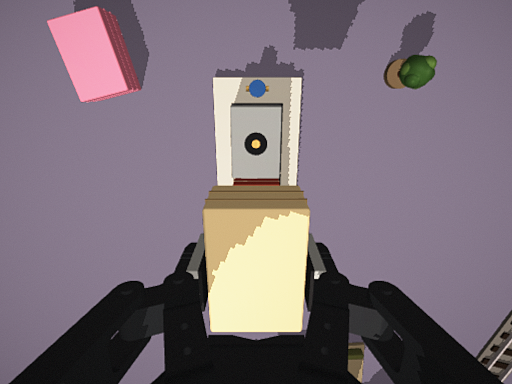

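Request:
servo_tool:
  increments:
    - [[-0.01,-0.002,0.25,0,0,0],[-0.01,-0.002,0.45,0,0,0],[-0.01,-0.002,0.54,0,0,0],[-0.01,-0.002,0.55,0,0,0],[-0.01,-0.002,0.55,0,0,0],[-0.01,-0.002,0.55,0,0,0],[-0.01,-0.002,0.55,0,0,0]]

```text
t: 23.45
tcp_pos: [0.4537, -0.2896, 0.0869]
eef_rot: [1.862, 2.527, 0.001]
ft_force: [-1.0, -0.2, -2.1]
opening: 0.0476
finger_force: 42.3
```

Run:
```python
from h import *
s=read_state();p=s["tcp_pos"];f,K,W=shot("wrist");print(p)
P=np.array([unproj(c,p[2]+.0298,K,W) for c in[(205,209.5),(308,209.5),(302,332),(210,332)]])
d=P.mean(0)-p;u=np.array([-.296,.955,0]);print(d@u,d@[.955,.296,0],np.linalg.norm(P[0]-P[3]),np.linalg.norm(P[0]-P[1]))
rows((.4536,-.288,.0495,17.2))
```

```text
[ 0.45374134 -0.28955313  0.08689116]
-0.0002204969243385919 -0.00046660665374215313 0.07015949706682317 0.045614028624043026
to (0.4536, -0.288, 0.0495, 17.2) dyaw -0 [0.011, 0.002, 0.249, 0.002, 0.002, 0.001]
```

Request:
servo_tool:
  increments:
    - [[0.011,0.002,0.12,0,0,0],[0.011,0.002,0.2,0,0,0],[0.011,0.002,0.24,0,0,0],[0.011,0.002,0.24,0,0,0],[0.011,0.002,0.24,0,0,0],[0.011,0.002,0.24,0,0,0]]

```text
t: 24.0
tcp_pos: [0.453, -0.2881, 0.0505]
eef_rot: [1.864, 2.527, 0.0]
ft_force: [0.5, -0.4, -1.5]
opening: 0.0467
finger_force: 42.5
```

Run:
```python
from h import *
s=read_state();print(s["tcp_pos"])
rows((.4536,-.288,.0458,17.2))
```

```text
[ 0.45298719 -0.28812264  0.05050899]
to (0.4536, -0.288, 0.0458, 17.2) dyaw 0 [-0.0, 0.004, 0.031, 0.001, 0.001, -0.0]
```

Request:
servo_tool:
  increments:
    - [[0,0.004,0.01,0,0,0],[0,0.004,0.02,0,0,0],[0,0.004,0.027,0,0,0],[0,0.004,0.031,0,0,0],[0,0.004,0.031,0,0,0],[0,0.004,0.031,0,0,0]]

```text
t: 24.5
tcp_pos: [0.4534, -0.2876, 0.0461]
eef_rot: [1.864, 2.528, 0.001]
ft_force: [-2.5, 2.8, 13.6]
opening: 0.047
finger_force: 44.3
```

Request:
servo_tool:
  increments:
    - [[0,0,0,0,0,0],[0,0,0,0,0,0],[0,0,0,0,0,0],[0,0,0,0,0,0],[0,0,0,0,0,0],[0,0,0,0,0,0],[0,0,0,0,0,0],[0,0,0,0,0,0]]
  gripper: 1

```text
t: 25.17
tcp_pos: [0.453, -0.2875, 0.0449]
eef_rot: [-1.864, -2.528, -0.0]
ft_force: [0.3, -0.0, -0.9]
opening: 0.0856
finger_force: 0.0
```

Request:
servo_tool:
  increments:
    - [[0,0,-0.1,0,0,0],[0,0,-0.4,0,0,0],[0,0,-0.7,0,0,0],[0,0,-0.95,0,0,0],[0,0,-0.95,0,0,0],[0,0,-0.95,0,0,0],[0,0,-0.95,0,0,0],[0,0,-0.95,0,0,0]]

```text
t: 25.83
tcp_pos: [0.4524, -0.2868, 0.1863]
eef_rot: [-1.863, -2.527, 0.0]
ft_force: [0.6, 0.2, -0.5]
opening: 0.0853
finger_force: 0.0
```

Run:
```python
from h import *
s=read_state();p=s["tcp_pos"];print(p)
f,K,W=shot("wrist");cv2.imwrite("pics/w11.png",f)
q=np.array([.4579,.0661])
rows(*[(*(p[:2]+(q-p[:2])*k/3),.19-.03*(k==3),17.2) for k in(1,2,3)])
```

```text
[ 0.45236938 -0.28681763  0.18626923]
to (np.float64(0.45421292009321046), np.float64(-0.16917842325122734), 0.19, 17.2) dyaw -0 [0.746, 0.244, -0.025, -0.003, -0.002, 0.0]
to (np.float64(0.4560564600466052), np.float64(-0.05153921162561367), 0.19, 17.2) dyaw 0 [0.746, 0.244, 0.0, 0.0, 0.0, -0.0]
to (np.float64(0.4579), np.float64(0.06609999999999999), 0.16, 17.2) dyaw 0 [0.746, 0.244, 0.2, 0.0, 0.0, 0.0]
```

View pics/w11.png

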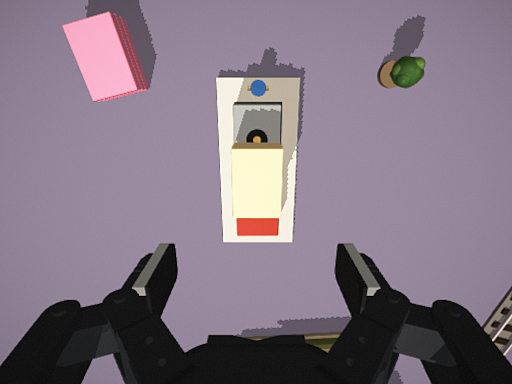

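Run:
```python
from h import *
f,K,W=shot("wrist");h=cv2.cvtColor(f,cv2.COLOR_BGR2HSV)
m=((h[:,:,0]>12)&(h[:,:,0]<35)&(h[:,:,1]>55)).astype(np.uint8);m[:141]=0;m[230:]=0;m=cv2.morphologyEx(m,cv2.MORPH_OPEN,np.ones((3,3)))
n,l,st,_=cv2.connectedComponentsWithStats(m);i=1+np.argmax(st[1:,4]);print(st[i])
print(fit("block",f,K,W,None,z=.042,yaws=(1.87,),mk=(l==i).astype(np.uint8)))
```

```text
[232 141  51   9 380]
(array([  0.4426,  -0.2535, -73.468 ]), np.float64(4.427), np.uint64(380))
```

Request:
servo_tool:
  increments:
    - [[0.746,0.244,-0.025,0,0,0],[0.746,0.244,-0.025,0,0,0],[0.746,0.244,-0.025,0,0,0],[0.746,0.244,-0.025,0,0,0]]

```text
t: 26.27
tcp_pos: [0.4548, -0.1623, 0.1898]
eef_rot: [-1.851, -2.532, -0.002]
ft_force: [-0.1, 0.9, -0.1]
opening: 0.0853
finger_force: 0.0
```

Request:
servo_tool:
  increments:
    - [[0.746,0.244,0,0,0,0],[0.746,0.244,0,0,0,0],[0.746,0.244,0,0,0,0],[0.746,0.244,0,0,0,0]]

```text
t: 26.6
tcp_pos: [0.4564, -0.0449, 0.19]
eef_rot: [-1.851, -2.534, -0.0]
ft_force: [0.6, -0.3, 0.3]
opening: 0.0853
finger_force: 0.0
```

Request:
servo_tool:
  increments:
    - [[0.746,0.244,0.2,0,0,0],[0.746,0.244,0.2,0,0,0],[0.746,0.244,0.2,0,0,0],[0.746,0.244,0.2,0,0,0],[0.746,0.244,0.2,0,0,0],[0.746,0.244,0.2,0,0,0],[0.746,0.244,0.2,0,0,0]]

```text
t: 27.18
tcp_pos: [0.4587, 0.0641, 0.1611]
eef_rot: [1.867, 2.527, -0.001]
ft_force: [0.9, 0.1, -0.6]
opening: 0.0851
finger_force: 0.0
```

Run:
```python
from h import *
print(read_state()["tcp_pos"])
f,K,W=shot("wrist");cv2.imwrite("pics/w12.png",f)
px=proj([[.4579,.0661,.03]],K,W)[0];print(px)
r=fit("tank",f,K,W,px,thr=.035,yaws=(0,));print(r)
x,y,a=r[0]
rows((x,y,.08,17.2))
```

```text
[0.45867209 0.0641249  0.16109045]
[256.28406643 175.20639476]
(array([ 0.4598,  0.0629, -1.2481]), np.float64(0.025), np.uint64(2392))
to (np.float64(0.4598), np.float64(0.0629), 0.08, 17.2) dyaw 0 [-0.009, 0.004, 0.542, -0.0, 0.001, -0.003]
```

View pics/w12.png

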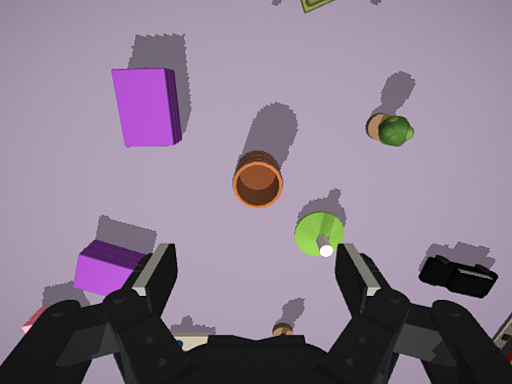

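Request:
servo_tool:
  increments:
    - [[-0.009,0.004,0.542,0,0,0],[-0.009,0.004,0.542,0,0,0],[-0.009,0.004,0.542,0,0,0],[-0.009,0.004,0.542,0,0,0],[-0.009,0.004,0.542,0,0,0],[-0.009,0.004,0.542,0,0,0]]

```text
t: 27.73
tcp_pos: [0.4611, 0.0644, 0.0821]
eef_rot: [1.864, 2.526, 0.004]
ft_force: [-0.0, 0.0, 1.0]
opening: 0.0853
finger_force: 0.0
```

Run:
```python
from h import *
print(read_state()["tcp_pos"])
f,K,W=shot("wrist")
px=proj([[.4598,.0629,.03]],K,W)[0];print(px)
r=fit("tank",f,K,W,px,thr=.035,yaws=(0,));print(r)
x,y,a=r[0]
rows((x,y,.013,17.2))
# cream from w11
T=np.eye(4);T[:3,:3]=Ro.from_rotvec([-1.863,-2.527,0]).as_matrix();T[:3,3]=[.45237,-.28682,.18627]
W0=T@camera("wrist")["tool_from_camera"]
g=cv2.imread("pics/w11.png");hs=cv2.cvtColor(g,cv2.COLOR_BGR2HSV);print(hs[180,258],hs[195,225],hs[146,258])
m=((hs[:,:,0]>12)&(hs[:,:,0]<40)&(hs[:,:,1]>int(hs[180,258,1])-20)).astype(np.uint8);m[:143]=0;m[225:]=0
m=cv2.morphologyEx(m,cv2.MORPH_OPEN,np.ones((3,3)))
n,l,st,_=cv2.connectedComponentsWithStats(m);i=1+np.argmax(st[1:,4]);print(st[i])
print(fit("block",g,K,W0,None,z=.042,yaws=(1.87,),mk=(l==i).astype(np.uint8)))
```

```text
[0.4611433  0.06442569 0.08206645]
[254.08358627 209.28703948]
(array([ 0.4598,  0.0629, -1.0279]), np.float64(0.021), np.uint64(4680))
to (np.float64(0.4598), np.float64(0.0629), 0.013, 17.2) dyaw 0 [-0.009, -0.014, 0.46, 0.005, -0.0, -0.001]
[ 28  39 253] [ 21  17 248] [ 18 115 140]
[ 230  143   67   75 4317]
(array([  0.4536,  -0.2874, -74.418 ]), np.float64(0.134), np.uint64(4317))
```

Request:
servo_tool:
  increments:
    - [[-0.009,-0.014,0.2,0,0,0],[-0.009,-0.014,0.35,0,0,0],[-0.009,-0.014,0.44,0,0,0],[-0.009,-0.014,0.46,0,0,0],[-0.009,-0.014,0.46,0,0,0],[-0.009,-0.014,0.46,0,0,0]]

```text
t: 28.33
tcp_pos: [0.4589, 0.0628, 0.012]
eef_rot: [1.864, 2.528, 0.002]
ft_force: [1.1, -0.9, -0.3]
opening: 0.0856
finger_force: 0.0
```

Request:
servo_tool:
  increments:
    - [[0,0,0,0,0,0],[0,0,0,0,0,0],[0,0,0,0,0,0],[0,0,0,0,0,0],[0,0,0,0,0,0],[0,0,0,0,0,0],[0,0,0,0,0,0],[0,0,0,0,0,0],[0,0,0,0,0,0],[0,0,0,0,0,0]]
  gripper: -1
  grip_force: 40

```text
t: 29.17
tcp_pos: [0.4587, 0.0629, 0.0119]
eef_rot: [1.864, 2.528, 0.002]
ft_force: [-1.4, -0.6, 11.9]
opening: 0.0476
finger_force: 39.4
```

Request:
servo_tool:
  increments:
    - [[0,0,-0.2,0,0,0],[0,0,-0.5,0,0,0],[0,0,-0.8,0,0,0],[0,0,-0.99,0,0,0],[0,0,-0.99,0,0,0],[0,0,-0.99,0,0,0]]

```text
t: 29.67
tcp_pos: [0.4593, 0.0632, 0.1614]
eef_rot: [1.862, 2.527, 0.007]
ft_force: [0.1, -0.2, -1.9]
opening: 0.0471
finger_force: 42.1
```

Run:
```python
from h import *
s=read_state();p=s["tcp_pos"];print(p)
q=np.array([.4533,-.2877])
rows(*[(*(p[:2]+(q-p[:2])*k/3),.2,17.2) for k in(1,2,3)])
```

```text
[0.45926784 0.06318473 0.1614262 ]
to (np.float64(0.45727856138408535), np.float64(-0.05377684718302578), 0.2, 17.2) dyaw -0 [-0.741, -0.242, -0.259, 0.006, -0.001, 0.001]
to (np.float64(0.45528928069204266), np.float64(-0.17073842359151287), 0.2, 17.2) dyaw 0 [-0.741, -0.243, 0.0, 0.0, 0.0, -0.0]
to (np.float64(0.4533), np.float64(-0.2877), 0.2, 17.2) dyaw 0 [-0.741, -0.243, 0.0, 0.0, 0.0, 0.0]
```

Request:
servo_tool:
  increments:
    - [[-0.741,-0.242,-0.259,0,0,0],[-0.741,-0.242,-0.259,0,0,0],[-0.741,-0.242,-0.259,0,0,0],[-0.741,-0.242,-0.259,0,0,0]]

```text
t: 30.0
tcp_pos: [0.4558, -0.0618, 0.1994]
eef_rot: [1.874, 2.518, -0.002]
ft_force: [1.1, 0.4, -1.4]
opening: 0.0472
finger_force: 42.1
```

Request:
servo_tool:
  increments:
    - [[-0.741,-0.243,0,0,0,0],[-0.741,-0.243,0,0,0,0],[-0.741,-0.243,0,0,0,0],[-0.741,-0.243,0,0,0,0]]

```text
t: 30.33
tcp_pos: [0.4525, -0.1782, 0.1975]
eef_rot: [1.875, 2.52, -0.005]
ft_force: [-0.6, -0.1, -1.6]
opening: 0.0475
finger_force: 42.0
```

Request:
servo_tool:
  increments:
    - [[-0.741,-0.243,0,0,0,0],[-0.741,-0.243,0,0,0,0],[-0.741,-0.243,0,0,0,0],[-0.741,-0.243,0,0,0,0],[-0.741,-0.243,0,0,0,0],[-0.741,-0.243,0,0,0,0],[-0.741,-0.243,0,0,0,0]]

```text
t: 30.92
tcp_pos: [0.4522, -0.2865, 0.1973]
eef_rot: [-1.861, -2.528, -0.0]
ft_force: [-0.9, -0.3, -1.3]
opening: 0.0473
finger_force: 42.0
```

Run:
```python
from h import *
s=read_state();p=s["tcp_pos"];print(p,s["opening"],s["eef_rot"])
rows((.4533,-.2877,.12,17.2))
```

```text
[ 0.45224358 -0.28650611  0.19726265] 0.04726797990490833 [-1.86112973e+00 -2.52828266e+00 -3.92864999e-04]
to (0.4533, -0.2877, 0.12, 17.2) dyaw -0 [-0.011, 0.005, 0.515, -0.001, -0.002, 0.002]
```

Request:
servo_tool:
  increments:
    - [[-0.005,0.005,0.25,0,0,0],[-0.005,0.005,0.42,0,0,0],[-0.005,0.005,0.5,0,0,0],[-0.005,0.005,0.515,0,0,0],[-0.005,0.005,0.515,0,0,0],[-0.005,0.005,0.515,0,0,0],[-0.005,0.005,0.515,0,0,0]]

```text
t: 31.5
tcp_pos: [0.4541, -0.2887, 0.1222]
eef_rot: [1.862, 2.528, 0.001]
ft_force: [0.9, -0.5, -0.8]
opening: 0.047
finger_force: 42.0
```

Run:
```python
from h import *
s=read_state();print(s["tcp_pos"])
rows((.4533,-.2877,.092,17.2))
```

```text
[ 0.45413389 -0.28871388  0.12216485]
to (0.4533, -0.2877, 0.092, 17.2) dyaw -0 [0.008, -0.004, 0.201, 0.002, 0.001, 0.001]
```

Request:
servo_tool:
  increments:
    - [[0.008,-0.002,0.1,0,0,0],[0.008,-0.002,0.16,0,0,0],[0.008,-0.002,0.195,0,0,0],[0.008,-0.002,0.2,0,0,0],[0.008,-0.002,0.2,0,0,0],[0.008,-0.002,0.2,0,0,0]]

```text
t: 32.0
tcp_pos: [0.4528, -0.2879, 0.0915]
eef_rot: [1.864, 2.528, 0.0]
ft_force: [0.7, 0.7, -1.1]
opening: 0.0475
finger_force: 42.0
```

Run:
```python
from h import *
s=read_state();print(s["tcp_pos"])
rows((.4533,-.2877,.0877,17.2))
```

```text
[ 0.45282565 -0.28792621  0.09146518]
to (0.4533, -0.2877, 0.0877, 17.2) dyaw 0 [0.001, 0.003, 0.025, 0.0, 0.0, -0.0]
```

Request:
servo_tool:
  increments:
    - [[0.001,0.003,0.008,0,0,0],[0.001,0.003,0.015,0,0,0],[0.001,0.003,0.02,0,0,0],[0.001,0.003,0.025,0,0,0],[0.001,0.003,0.025,0,0,0],[0.001,0.003,0.025,0,0,0]]

```text
t: 32.5
tcp_pos: [0.4532, -0.2874, 0.088]
eef_rot: [1.864, 2.528, 0.001]
ft_force: [-2.2, 2.5, 7.4]
opening: 0.0468
finger_force: 42.7
```

Request:
servo_tool:
  increments:
    - [[0,0,0,0,0,0],[0,0,0,0,0,0],[0,0,0,0,0,0],[0,0,0,0,0,0],[0,0,0,0,0,0],[0,0,0,0,0,0],[0,0,0,0,0,0],[0,0,0,0,0,0]]
  gripper: 1

```text
t: 33.17
tcp_pos: [0.453, -0.2874, 0.0873]
eef_rot: [-1.864, -2.529, 0.0]
ft_force: [-0.6, 0.0, 0.7]
opening: 0.0852
finger_force: 0.0
```

Request:
servo_tool:
  increments:
    - [[0,0,-0.1,0,0,0],[0,0,-0.4,0,0,0],[0,0,-0.7,0,0,0],[0,0,-0.95,0,0,0],[0,0,-0.95,0,0,0],[0,0,-0.95,0,0,0],[0,0,-0.95,0,0,0],[0,0,-0.95,0,0,0]]

```text
t: 33.83
tcp_pos: [0.4523, -0.2867, 0.2285]
eef_rot: [-1.863, -2.527, 0.0]
ft_force: [-0.4, 0.2, 0.1]
opening: 0.0854
finger_force: 0.0
```

Run:
```python
from h import *
s=read_state();p=s["tcp_pos"];print(p)
f,K,W=shot("wrist");cv2.imwrite("pics/w13.png",f)
q=np.array([.5491,.0157])
rows(*[(*(p[:2]+(q-p[:2])*k/3),[.22,.19,.17][k-1],17.2) for k in(1,2,3)])
```

```text
[ 0.45233996 -0.28668007  0.22852067]
to (np.float64(0.484593305867109), np.float64(-0.18588671532399265), 0.22, 17.2) dyaw -0 [0.578, 0.405, 0.056, -0.003, -0.002, 0.0]
to (np.float64(0.5168466529335545), np.float64(-0.08509335766199633), 0.19, 17.2) dyaw 0 [0.578, 0.404, 0.2, 0.0, 0.0, 0.0]
to (np.float64(0.5491), np.float64(0.015699999999999992), 0.17, 17.2) dyaw 0 [0.578, 0.404, 0.133, 0.0, 0.0, 0.0]
```

View pics/w13.png

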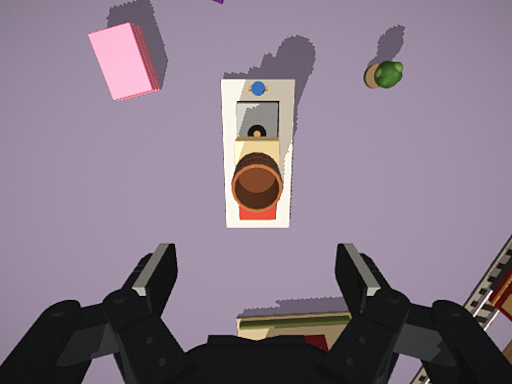

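Run:
```python
from h import *
f,K,W=shot("wrist");h=cv2.cvtColor(f,cv2.COLOR_BGR2HSV)
print([h[v,257].tolist() for v in(145,156,170,187,205,214)])
m=((h[:,:,0]>5)&(h[:,:,0]<16)&(h[:,:,1]>110)&(h[:,:,2]<235)).astype(np.uint8);m[:150]=0;m[218:]=0;m[:,:225]=0;m[:,290:]=0
m=cv2.morphologyEx(m,cv2.MORPH_OPEN,np.ones((2,2)))
n,l,st,_=cv2.connectedComponentsWithStats(m);i=1+np.argmax(st[1:,4]);print(st[i])
cs,_=cv2.findContours((l==i).astype(np.uint8),cv2.RETR_EXTERNAL,cv2.CHAIN_APPROX_NONE);o=m*0;cv2.drawContours(o,cs,-1,1,-1)
print(fit("tank",f,K,W,None,z=.076,yaws=(0,),mk=o))
```

```text
[[21, 90, 234], [9, 103, 77], [10, 171, 130], [11, 169, 131], [10, 168, 79], [4, 186, 234]]
[ 233  155   51   59 2159]
(array([ 0.4541, -0.2891,  4.6253]), np.float64(0.133), np.uint64(2203))
```

Request:
servo_tool:
  increments:
    - [[0.578,0.405,0.056,0,0,0],[0.578,0.405,0.056,0,0,0],[0.578,0.405,0.056,0,0,0],[0.578,0.405,0.056,0,0,0]]

```text
t: 34.27
tcp_pos: [0.4867, -0.1802, 0.2194]
eef_rot: [-1.852, -2.532, -0.001]
ft_force: [0.5, 0.6, -0.5]
opening: 0.0853
finger_force: 0.0
```

Request:
servo_tool:
  increments:
    - [[0.578,0.404,0.2,0,0,0],[0.578,0.404,0.2,0,0,0],[0.578,0.404,0.2,0,0,0],[0.578,0.404,0.2,0,0,0]]

```text
t: 34.6
tcp_pos: [0.518, -0.0792, 0.1886]
eef_rot: [-1.852, -2.532, 0.001]
ft_force: [-0.6, 0.2, 0.8]
opening: 0.0854
finger_force: 0.0
```

Request:
servo_tool:
  increments:
    - [[0.578,0.404,0.133,0,0,0],[0.578,0.404,0.133,0,0,0],[0.578,0.404,0.133,0,0,0],[0.578,0.404,0.133,0,0,0],[0.578,0.404,0.133,0,0,0],[0.578,0.404,0.133,0,0,0],[0.578,0.404,0.133,0,0,0]]

```text
t: 35.18
tcp_pos: [0.5495, 0.013, 0.1714]
eef_rot: [1.867, 2.526, -0.001]
ft_force: [0.3, 0.7, -0.3]
opening: 0.0855
finger_force: 0.0
```

```bash
cat > roof.py <<'E'
from h import *
s=read_state();p=s["tcp_pos"];print(p)
f,K,W=shot("wrist");h=cv2.cvtColor(f,cv2.COLOR_BGR2HSV)
px=proj([[*map(float,sys.argv[1:3]),.01]],K,W)[0];print("px",px)
m=((h[:,:,0]>30)&(h[:,:,0]<60)&(h[:,:,1]>120)).astype(np.uint8)
n,l,st,ce=cv2.connectedComponentsWithStats(m);i=1+np.argmax(st[1:,4]*(st[1:,4]>0));print(st[i],ce[i])
g=(l==i).astype(np.uint8);g=cv2.morphologyEx(g,cv2.MORPH_CLOSE,np.ones((25,25)))
M["roof"]=rings((.029,.010),(.007,.026))
r=fit("roof",f,K,W,None,yaws=(0,),mk=g);print(r)
k=((h[:,:,1]<60)&(h[:,:,2]>190)).astype(np.uint8);x,y,w,hh=st[i,:4];k[:y-20]=0;k[y+hh+20:]=0;k[:,:x-8]=0;k[:,x+w+8:]=0
n,l,st,ce=cv2.connectedComponentsWithStats(k);i=1+np.argmax(st[1:,4]);print("knob",st[i],unproj(ce[i],.048,K,W))
cv2.imwrite(f"pics/{sys.argv[4]}.png",f)
rows((r[0][0],r[0][1],float(sys.argv[3]),17.2))
E
python3 roof.py .5491 .0157 .09 w14
```

```text
[0.54954868 0.01299463 0.17136349]
px [256.71702648 166.89870913]
[ 232  144   52   50 1759] [257.48948266 167.48664014]
(array([0.5508, 0.0133, 9.5311]), np.float64(0.024), np.uint64(1989))
knob [251 173  14  13 148] [0.55049638 0.01391315 0.048     ]
to (np.float64(0.5508), np.float64(0.0133), 0.09, 17.2) dyaw 0 [-0.001, 0.008, 0.543, -0.0, 0.001, -0.003]
```

Request:
servo_tool:
  increments:
    - [[-0.001,0.006,0.543,0,0,0],[-0.001,0.006,0.543,0,0,0],[-0.001,0.006,0.543,0,0,0],[-0.001,0.006,0.543,0,0,0],[-0.001,0.006,0.543,0,0,0],[-0.001,0.006,0.543,0,0,0]]

```text
t: 35.73
tcp_pos: [0.5524, 0.0145, 0.0924]
eef_rot: [1.864, 2.526, 0.004]
ft_force: [-0.2, 0.2, -0.3]
opening: 0.0856
finger_force: 0.0
```

```bash
python3 roof.py .5506 .0136 .031 w15
```

```text
[0.55236547 0.01450973 0.09235474]
px [253.8899683  194.29105348]
[ 221  162   67   64 2914] [253.92278655 191.62663006]
(array([5.50800e-01, 1.31000e-02, 1.43216e+01]), np.float64(0.017), np.uint64(3358))
knob [245 204  19  17 254] [0.55040453 0.01394089 0.048     ]
to (np.float64(0.5508), np.float64(0.0131), 0.031, 17.2) dyaw 0 [-0.007, -0.015, 0.409, 0.005, 0.001, -0.001]
```

Request:
servo_tool:
  increments:
    - [[-0.004,-0.013,0.2,0,0,0],[-0.004,-0.013,0.32,0,0,0],[-0.004,-0.013,0.39,0,0,0],[-0.004,-0.013,0.41,0,0,0],[-0.004,-0.013,0.41,0,0,0],[-0.004,-0.013,0.41,0,0,0]]

```text
t: 36.28
tcp_pos: [0.55, 0.0138, 0.0296]
eef_rot: [1.864, 2.528, 0.002]
ft_force: [-0.5, -0.9, 0.7]
opening: 0.0854
finger_force: 0.0
```

Request:
servo_tool:
  increments:
    - [[0,0,0,0,0,0],[0,0,0,0,0,0],[0,0,0,0,0,0],[0,0,0,0,0,0],[0,0,0,0,0,0],[0,0,0,0,0,0],[0,0,0,0,0,0],[0,0,0,0,0,0],[0,0,0,0,0,0],[0,0,0,0,0,0],[0,0,0,0,0,0],[0,0,0,0,0,0]]
  gripper: -1
  grip_force: 40

```text
t: 37.28
tcp_pos: [0.5492, 0.0139, 0.0285]
eef_rot: [-1.864, -2.528, -0.0]
ft_force: [0.3, 0.4, 0.4]
opening: 0.0124
finger_force: 38.9
```

Run:
```python
from h import *
s=read_state();p=s["tcp_pos"];print(p,s["opening"],s["finger_force"])
q=np.array([.4533,-.2877])
rows((p[0],p[1],.17,17.2),*[(*(p[:2]+(q-p[:2])*k/3),.23,17.2) for k in(1,2,3)])
```

```text
[0.54918702 0.0138979  0.02851992] 0.012407695039113136 38.94229710102081
to (np.float64(0.549187023356456), np.float64(0.013897898532535848), 0.17, 17.2) dyaw 0 [0.0, 0.0, -0.943, 0.0, -0.0, -0.0]
to (np.float64(0.5172246822376373), np.float64(-0.08663473431164279), 0.23, 17.2) dyaw -0 [-0.577, -0.402, -0.4, 0.0, 0.0, 0.0]
to (np.float64(0.48526234111881866), np.float64(-0.1871673671558214), 0.23, 17.2) dyaw 0 [-0.577, -0.402, 0.0, 0.0, 0.0, -0.0]
to (np.float64(0.4533), np.float64(-0.2877), 0.23, 17.2) dyaw 0 [-0.577, -0.402, 0.0, 0.0, 0.0, 0.0]
```

Request:
servo_tool:
  increments:
    - [[0,0,-0.2,0,0,0],[0,0,-0.5,0,0,0],[0,0,-0.8,0,0,0],[0,0,-0.943,0,0,0],[0,0,-0.943,0,0,0]]

```text
t: 37.7
tcp_pos: [0.5523, 0.0135, 0.1757]
eef_rot: [1.861, 2.523, 0.01]
ft_force: [0.5, 0.1, -0.5]
opening: 0.0121
finger_force: 39.1
```

Request:
servo_tool:
  increments:
    - [[-0.577,-0.402,-0.4,0,0,0],[-0.577,-0.402,-0.4,0,0,0],[-0.577,-0.402,-0.4,0,0,0],[-0.577,-0.402,-0.4,0,0,0],[-0.577,-0.402,-0.4,0,0,0]]

```text
t: 38.12
tcp_pos: [0.5169, -0.0889, 0.2309]
eef_rot: [1.869, 2.523, 0.002]
ft_force: [0.3, 1.0, -0.8]
opening: 0.0123
finger_force: 39.1
```

Request:
servo_tool:
  increments:
    - [[-0.577,-0.402,0,0,0,0],[-0.577,-0.402,0,0,0,0],[-0.577,-0.402,0,0,0,0],[-0.577,-0.402,0,0,0,0]]

```text
t: 38.45
tcp_pos: [0.4829, -0.1915, 0.2294]
eef_rot: [-1.872, -2.523, 0.003]
ft_force: [-0.9, -0.7, -0.6]
opening: 0.0123
finger_force: 39.1
```

Request:
servo_tool:
  increments:
    - [[-0.577,-0.402,0,0,0,0],[-0.577,-0.402,0,0,0,0],[-0.577,-0.402,0,0,0,0],[-0.577,-0.402,0,0,0,0],[-0.577,-0.402,0,0,0,0],[-0.577,-0.402,0,0,0,0],[-0.577,-0.402,0,0,0,0]]

```text
t: 39.03
tcp_pos: [0.454, -0.2856, 0.2292]
eef_rot: [-1.86, -2.53, -0.001]
ft_force: [-0.3, 0.6, -0.9]
opening: 0.0124
finger_force: 39.1
```

Run:
```python
from h import *
s=read_state();p=s["tcp_pos"];print(p,s["opening"])
f,K,W=shot("wrist");cv2.imwrite("pics/w16.png",f)
print(proj([[.4533,-.2877,.128],[*p[:2],p[2]-.0185],[*p[:2],p[2]+.02]],K,W))
rows((.4533,-.2877,.175,17.2))
```

```text
[ 0.45400656 -0.28558574  0.22923956] 0.012364918224526834
[[255.06583003 188.7696628 ]
 [256.76431251 228.75309338]
 [257.00767913 263.60907741]]
to (0.4533, -0.2877, 0.175, 17.2) dyaw -0 [-0.011, -0.008, 0.363, -0.0, -0.001, 0.004]
```

View pics/w16.png

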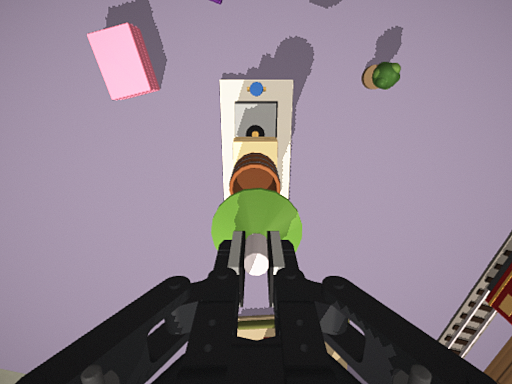

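Request:
servo_tool:
  increments:
    - [[-0.007,-0.008,0.15,0,0,0],[-0.007,-0.008,0.28,0,0,0],[-0.007,-0.008,0.35,0,0,0],[-0.007,-0.008,0.363,0,0,0],[-0.007,-0.008,0.363,0,0,0],[-0.007,-0.008,0.363,0,0,0],[-0.007,-0.008,0.363,0,0,0]]

```text
t: 39.67
tcp_pos: [0.4529, -0.2893, 0.1765]
eef_rot: [1.863, 2.528, 0.001]
ft_force: [-0.6, 0.5, -0.0]
opening: 0.0121
finger_force: 39.1
```

Run:
```python
from h import *
s=read_state();p=s["tcp_pos"];print(p)
rows((.4532,-.2873,.160,17.2),(.4532,-.2873,.1465,17.2))
```

```text
[ 0.45291794 -0.28925944  0.17647931]
to (0.4532, -0.2873, 0.16, 17.2) dyaw -0 [0.012, 0.006, 0.11, 0.002, 0.001, 0.0]
to (0.4532, -0.2873, 0.1465, 17.2) dyaw -0 [0.0, 0.0, 0.09, 0.0, 0.0, 0.0]
```

Request:
servo_tool:
  increments:
    - [[0.012,0.006,0.05,0,0,0],[0.012,0.006,0.1,0,0,0],[0.012,0.006,0.11,0,0,0],[0.012,0.006,0.11,0,0,0],[0.012,0.006,0.11,0,0,0],[0.012,0.006,0.13,0,0,0],[0.012,0.006,0.15,0,0,0],[0.012,0.006,0.16,0,0,0],[0.012,0.006,0.16,0,0,0]]

```text
t: 40.42
tcp_pos: [0.4524, -0.2869, 0.1511]
eef_rot: [-1.864, -2.528, 0.0]
ft_force: [-0.5, 0.3, -0.8]
opening: 0.0122
finger_force: 39.1
```

Run:
```python
from h import *
s=read_state();p=s["tcp_pos"];print(p)
rows((.4532,-.2873,.1463,17.2))
```

```text
[ 0.4523841  -0.28690138  0.15110314]
to (0.4532, -0.2873, 0.1463, 17.2) dyaw 0 [-0.004, 0.004, 0.032, -0.001, -0.001, -0.0]
```

Request:
servo_tool:
  increments:
    - [[-0.004,0.004,0.01,0,0,0],[-0.004,0.004,0.018,0,0,0],[-0.004,0.004,0.024,0,0,0],[-0.004,0.004,0.028,0,0,0],[-0.004,0.004,0.031,0,0,0],[-0.004,0.004,0.031,0,0,0],[-0.004,0.004,0.031,0,0,0]]

```text
t: 41.0
tcp_pos: [0.4533, -0.2874, 0.1469]
eef_rot: [-1.864, -2.529, -0.0]
ft_force: [0.5, -0.8, -1.8]
opening: 0.0122
finger_force: 39.1
```

Request:
servo_tool:
  increments:
    - [[0,0,0.003,0,0,0],[0,0,0.006,0,0,0],[0,0,0.008,0,0,0],[0,0,0.008,0,0,0],[0,0,0.008,0,0,0]]

```text
t: 41.42
tcp_pos: [0.4537, -0.2875, 0.1464]
eef_rot: [1.864, 2.528, 0.001]
ft_force: [-2.7, 1.8, 8.7]
opening: 0.0122
finger_force: 40.1
```

Request:
servo_tool:
  increments:
    - [[0,0,0,0,0,0],[0,0,0,0,0,0],[0,0,0,0,0,0],[0,0,0,0,0,0],[0,0,0,0,0,0],[0,0,0,0,0,0],[0,0,0,0,0,0],[0,0,0,0,0,0],[0,0,0,0,0,0]]
  gripper: 0.6

```text
t: 42.17
tcp_pos: [0.4533, -0.2874, 0.1456]
eef_rot: [1.864, 2.529, 0.0]
ft_force: [0.4, -0.8, -0.5]
opening: 0.0682
finger_force: 0.0
```

Request:
servo_tool:
  increments:
    - [[0,0,-0.08,0,0,0],[0,0,-0.25,0,0,0],[0,0,-0.5,0,0,0],[0,0,-0.7,0,0,0],[0,0,-0.7,0,0,0],[0,0,-0.7,0,0,0],[0,0,-0.7,0,0,0]]

```text
t: 42.75
tcp_pos: [0.4532, -0.2871, 0.2503]
eef_rot: [-1.864, -2.529, -0.001]
ft_force: [-0.4, -0.3, 0.6]
opening: 0.0683
finger_force: 0.0
```

Request:
servo_tool:
  increments:
    - [[0.6,0.4,-0.2,0,0,0],[0.6,0.4,-0.2,0,0,0],[0.6,0.4,-0.2,0,0,0],[0.6,0.4,-0.2,0,0,0],[0.6,0.4,-0.2,0,0,0],[0.6,0.4,-0.2,0,0,0]]

```text
t: 43.25
tcp_pos: [0.4833, -0.1839, 0.2796]
eef_rot: [-1.863, -2.527, 0.002]
ft_force: [-0.4, -0.5, -1.1]
opening: 0.0681
finger_force: 0.0
```

Request:
servo_tool:
  increments:
    - [[0.9,0.4,0,0,0,0],[0.9,0.4,0,0,0,0],[0.9,0.4,0,0,0,0],[0.9,0.4,0,0,0,0],[0.9,0.4,0,0,0,0],[0.9,0.4,0,0,0,0],[0.9,0.4,0,0,0,0]]

```text
t: 43.83
tcp_pos: [0.5009, -0.039, 0.2802]
eef_rot: [-1.867, -2.526, 0.002]
ft_force: [0.1, -0.5, 0.3]
opening: 0.0685
finger_force: 0.0
```

Run:
```python
from h import *
a=camera("scene")["frame"];b=camera("top")["frame"]
c=cv2.resize(a[120:330,60:340],(800,600),interpolation=2);cv2.imwrite("pics/fs.png",c)
cv2.imwrite("pics/ft.png",cv2.resize(b,(800,600),interpolation=2))
```

```text
(no output)
```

View pics/fs.png

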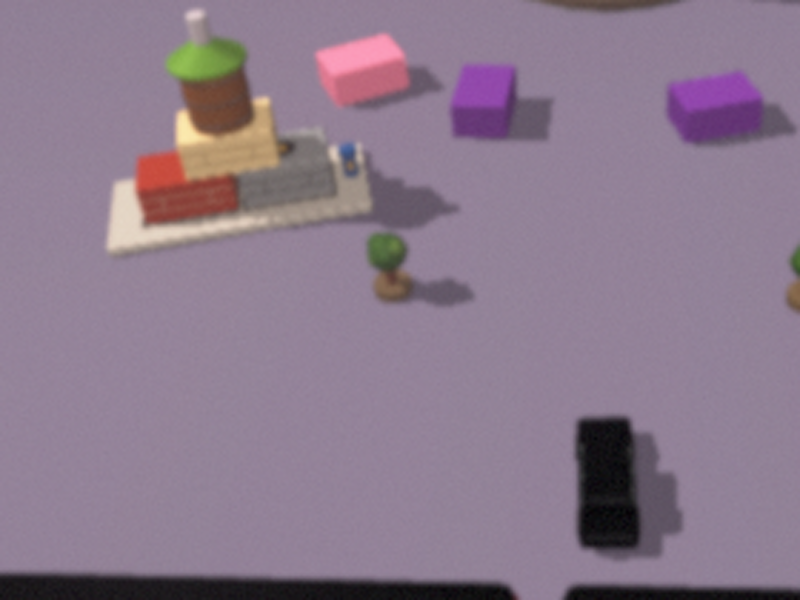

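View pics/ft.png

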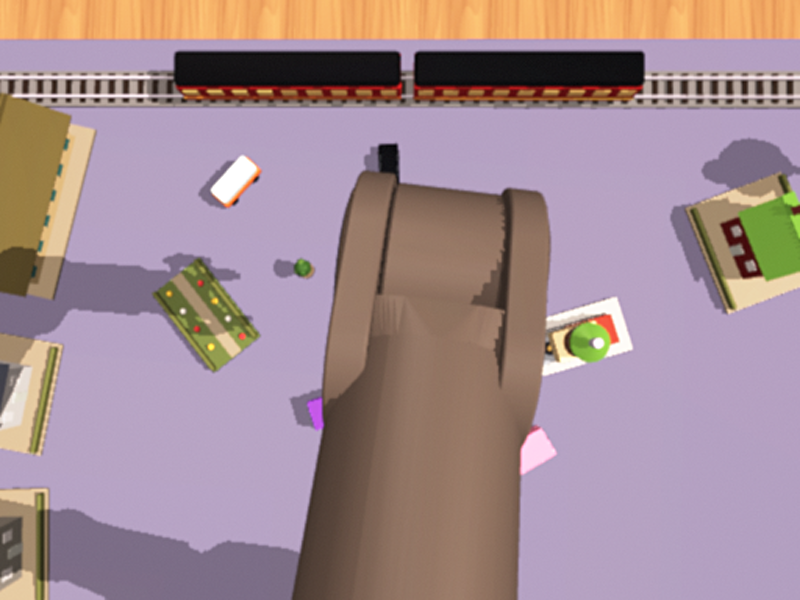

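```bash
python3 -c "
from station import *
print(job_done())"
```

```text
the job is handed in; nothing more can be done
None
```

The water tank is built in the order asked and handed in at about 44 s. The last pictures show the stack standing with the roof seated level. I moved only the five pieces of the job, though in the last top picture the arm hides one shrub and part of the car.

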